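Nest three crucibles and hold the hand lamp over them

TASK

Stand the middle crucible in the wide low dish and then the tall narrow crucible in the middle one, so that all three nest upright in size order. Then draw the hand lamp out of its slanted socket and hold it level over the nest, its window facing straight down and centred over the tall crucible about 100 mm above its rim; finish while still holding it there in the gripper. Do not tip any crucible over, and leave the brick, the tube and the jar where they are.

Things in the scene. Friction and masses are not known exactly. Their poses are not given: they have to be found in the camera images.
- dish: White ceramic low round dish, open on top, loose on the bench: 110 mm across the rim, 96 mm across the base, 42 mm high, wall 5 mm, inner floor 5 mm above its underside. Origin: centre of the underside; z up. 0.35 kg.
- crucible: White ceramic middle crucible, open on top, standing on the bench: 66 mm across the rim, 56 mm across the base, 68 mm high, wall 4 mm, inner floor 5 mm above its underside. Origin: centre of the underside; z up. About 0.16 kg. Standing in the dish its rim is 31 mm above the dish's rim. Its place may be swapped with the tall crucible's.
- tall_crucible: White ceramic tall narrow crucible, open on top, standing on the bench: 44 mm across the rim, 36 mm across the base, 92 mm high, wall 4 mm. Origin: centre of the underside; z up. About 0.12 kg. In the finished nest its rim is 102 mm above the bench, 29 mm above the middle crucible's rim.
- holder: Lamp holder fixed to the bench: grey plate 130 x 90 x 12 mm with a square steel socket slanting at 45 degrees, its mouth up and along the holder's own +x (level, away from the robot, give or take its yaw). Socket 65 mm deep, 27 mm square inside, 35 outside. Origin: underside of the plate, 10 mm to -x of its middle; z up.
- lamp: Hand lamp, a straight bar 250 mm long, 0.16 kg, loose in the holder at a 45 degree slant, 65 mm of it in the socket. Black handle 24 x 24 mm for 150 mm, then a flat aluminium head 100 mm long, 34 wide (y), 20 thick (x). Origin: middle of the butt end. Own z: from butt to head. Own x: the way the window faces (at first slanting down, away from the robot). Own y: level; grip the handle across y.
- lamp_grip (a point): Point on the lamp's axis 105 mm from the butt, near its centre of mass, in the middle of the free part of the handle: 40 mm above the socket's mouth, 45 mm below the head. Axes as the lamp's.
- lamp_window (a point): Centre of the white window of the lamp's head: 200 mm from the butt, 11 mm from the lamp's axis on its +x face. Axes as the lamp's.
- brick: Bystander: cream insulating firebrick piece 110 x 60 x 50 mm lying on the robot side of the dish. Origin: centre of the underside.
- tube: Bystander: white ceramic tube 40 mm across, 110 mm high, standing upright beyond the dish. Origin: centre of the underside.
- jar: Bystander: closed glass jar 60 mm across, 80 mm high, standing on the left. Origin: centre of the underside.
There are look-alikes about, which are no part of the job. What is shaped like the holder but purple is not meant.

How it is judged:
By the outcome, as a careful person would: the job done as asked, in the order asked, and still so for the second after the job is handed in, while the arm keeps its last pose, push and grip.
It also fails if it takes over 70 s, if anything falls off the work surface, if the arm or the gripper's body presses on something with over 40 N, if the wrist force passes 120 N, or if a joint passes its speed limit or range.

ROBOT

A 7-joint arm with a two-finger parallel gripper is mounted at the origin on the work surface. World frame = base frame: x ahead of the robot, y to its left, z up, the work surface at z = 0. Lengths are in m, angles in rad, forces in N, time in s.
With the tool pointing down it reaches from about 0.425 to 0.875 m from the base axis. Payload 9.9 kg.
Tool frame: the origin (TCP) lies between the finger pads; the fingertips stand 14 mm ahead of it and the grasp point (between the pads) lies 5 mm behind it (env.nose_length is the z of the fingertips in the tool frame, in m); z points along the fingers, y is the direction in which the jaws open and shut (so a half turn about z gives the same grasp; the last joint's range is limited). The gripper opens to 85 mm and grips with 20 to 120 N. Pads are 22 mm wide; open, the fingers measure 114 mm over their backs; the gripper's body (76 mm by 85 mm) begins 54 mm behind the grasp point. The pads swing forward as they close: fully open they stand 13 mm farther back than shut.
Start: joints at [1.261, 0.576, 0.025, 1.437, -0.015, 1.129, -0.057], TCP at [0.151, -0.658, 0.245] pointing down, gripper open.
Joint ranges: [-2.76, 2.76], [-0.34, 2.15], [-1.52, 1.57], [0.19, 2.46], [-1.09, 4.23], [0.17, 1.99], [-2.82, 2.82]. Speed limits (rad/s): [2.22, 2.22, 3.01, 3.01, 3.14, 3.14, 3.14].

INTERFACE

Orientations are given as a rotation vector (axis times angle).
In Python, from station import env gives the robot as it stands.
- The arm moves only by the tool jog_arm, never from a script. Its argument "commands" is a list of rows, each an object with "dp": the shift along the world's x, y, z in mm, a list of three; "twist": the turn, a rotation vector about the world's x, y, z in rad, a list of three. A call has 1 to 5 rows; each row shifts and turns the commanded pose from where the row before left it; what a row does not reach is not made up. A row lasts 1/10 s, in which the tool goes at most 50 mm and 8.59 degrees, less where a joint would pass 70% of its speed; a pose out of reach is approached as far as the arm can. A call is refused whole if a number of a shift passes 50 or a number of a turn 0.15, either way. A call with a gripper value outside its range is refused whole. "claw" is the closure, from 0 (fully open) to 1 (shut), set as the call begins (left out, the last holds). The fingers move at their own pace and stop on an object; the grip force is fixed at half the most. Time passes only in rows, so rows that do not move let the fingers close. It gives the time, the measured TCP pose, the force and the opening at its end, in the units of the state.
- env.get_state(): the state, without advancing time (a new reading comes with each control period).
- env.capture(name): name is "side" or "top"; returns (picture, depth): 400x640x3 uint8, red, green, blue; 400x640 float32, m along the optical axis (not along the pixel's ray), 0 where there is no reading.
- env.camera_params(name): a dict with "fx", "fy", "cx", "cy" (pixels), "k1" (the pictures are not rectified: a ray, as slopes to the right and down, at radius r is drawn at 1 + k1 r^2 times it, then the intrinsics apply), "rvec" (rotation vector, rad) and "tvec" (3), from world to camera coordinates, as OpenCV has them. Camera axes: x right, y down, z forward; pixel columns grow to the right and rows downward; lengths in m; the calibration is good to about 2 mm. A picture is of the moment at which its call begins. camera_params takes no time and is no camera call.
- env.finish_job(): hands the job in, once; it reports no verdict.
The state is a dict: "time_s": time; "qpos": joint angles; "joint_velocities": joint speeds; "joint_efforts": joint torques, N m; "tcp_pos": TCP position; "ee_rot": TCP orientation; "ft_force": force on the tool from outside, world axes, zero at the start; "wrist_torque": the same for the moment, N m; "opening": opening from 0.0 (shut) to 1.0 (fully open).
Only numpy, scipy, OpenCV 4.12 (cv2) and the standard library are available. Lean on these libraries where they do the work, as an engineer would, in place of code of your own. Each camera call takes 0.05 s, during which the arm holds its last target.

## Working session

There is one attempt and no reset: what is moved stays moved. The work goes in short steps, Python scripts to look and compute and a tool call to move; the robot and the scene stay as the last step left them, time stands still between calls to the robot, and variables do not carry over. Pictures are saved under pics/ and viewed, and the job is handed in when it is done.

Besides the shell and the picture viewer there is one more tool, called after "Emit:" as a command line: name --argument value ..., lists and objects as JSON in quotes. jog_arm: Moves the arm, as the interface text tells. Its arguments: {"type":"object","properties":{"commands":{"type":"array"},"claw":{"type":"number"}},"required":["commands"]}

```bash
ls; mkdir -p pics; python3 - <<'E'
from station import env
import cv2
s=env.get_state(); print(s)
for n in ("side","top"):
    im,d=env.capture(n); cv2.imwrite(f"pics/{n}0.png",im[:,:,::-1]); 
    import numpy as np; np.save(f"{n}0_d.npy",d); np.save(f"{n}0.npy",im)
    print(n,env.camera_params(n))
E
```

```text
pics
{'time_s': 0.0, 'qpos': array([ 1.26118638,  0.57653265,  0.02479438,  1.43792533, -0.01503073,
        1.12898355, -0.05648829]), 'joint_velocities': array([ 0.00098679, -0.00123362,  0.00148878, -0.00190589,  0.00104967,
        0.00026184, -0.00134927]), 'joint_efforts': array([ 8.13878160e-04, -7.65772891e+01,  2.25070506e+00, -2.85976088e+01,
        1.52393652e-02,  1.23894622e-02, -4.06971719e-05]), 'tcp_pos': array([ 0.15107598, -0.65742996,  0.24443503]), 'ee_rot': array([-3.11993596e+00, -3.53877853e-01,  3.45316140e-04]), 'ft_force': array([-0.09604528, -0.50474087,  0.65484225]), 'wrist_torque': array([-0.00464418, -0.00091809, -0.02593889]), 'opening': 0.9967298990805011}
side {'fx': 444.9936687492677, 'fy': 444.9936687492677, 'cx': 308.6811948388612, 'cy': 201.24286058134174, 'k1': -0.02470612420959296, 'rvec': array([ 1.03479513, -2.38806584,  1.10341193]), 'tvec': array([0.35779427, 0.35629008, 1.12885138])}
top {'fx': 497.9014551594709, 'fy': 497.9014551594709, 'cx': 313.46586821910176, 'cy': 197.63129964794018, 'k1': -0.06883548348918644, 'rvec': array([ 2.12776017, -2.17221222,  0.10583025]), 'tvec': array([0.00818458, 0.548677  , 1.59407643])}
```

View pics/side0.png

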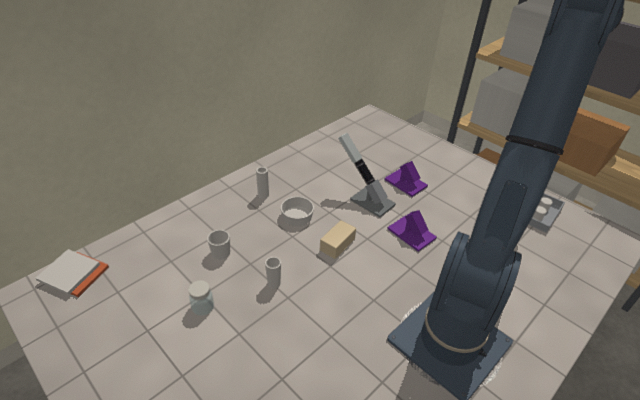

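View pics/top0.png

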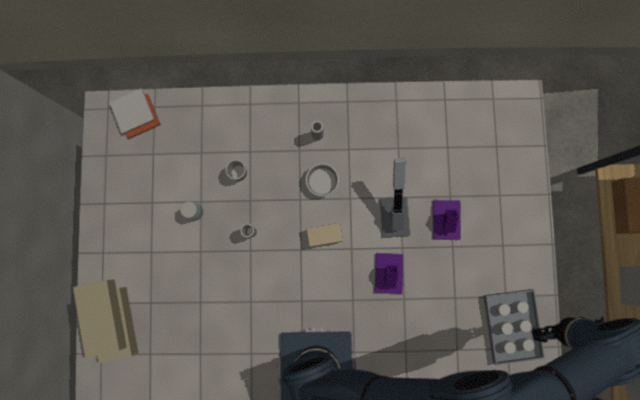

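The side view shows the tall crucible at about (273,270), the middle one at (219,243), the dish at (297,211), the lamp in the grey holder at (372,195), and two purple decoys. The top view shows the dish at (321,181), the middle crucible at (235,171), the tall one at (247,231) and the lamp at (397,190).

```bash
cat > h.py <<'E'
import numpy as np, cv2
from station import env
def P(n):
    p=env.camera_params(n); R=cv2.Rodrigues(p["rvec"])[0]; return p,R,p["tvec"]
def slopes(n,uv):
    p,R,t=P(n); K=np.array([[p["fx"],0,p["cx"]],[0,p["fy"],p["cy"]],[0,0,1.]])
    return cv2.undistortPoints(np.asarray(uv,float).reshape(-1,1,2),K,np.array([p["k1"],0,0,0.])).reshape(-1,2)
def cloud(n,d):
    p,R,t=P(n); h,w=d.shape
    uv=np.stack(np.meshgrid(np.arange(w),np.arange(h)),-1).reshape(-1,2)
    s=slopes(n,uv); c=np.c_[s,np.ones(len(s))]*d.reshape(-1,1)
    X=(c-t)@R; X[d.reshape(-1)==0]=np.nan
    return X.reshape(h,w,3)
def plane(n,uv,z):
    p,R,t=P(n); s=slopes(n,uv); r=np.c_[s,np.ones(len(s))]@R; o=-R.T@t
    return o+r*((z-o[2])/r[:,2])[:,None]
def proj(n,X):
    p,R,t=P(n); K=np.array([[p["fx"],0,p["cx"]],[0,p["fy"],p["cy"]],[0,0,1.]])
    return cv2.projectPoints(np.asarray(X,float).reshape(-1,1,3),p["rvec"],p["tvec"],K,np.array([p["k1"],0,0,0.]))[0].reshape(-1,2)
def circ(x,y):
    A=np.c_[x,y,np.ones(len(x))]; c=np.linalg.lstsq(A,x*x+y*y,rcond=None)[0]
    return c[0]/2,c[1]/2,np.sqrt(c[2]+c[0]**2/4+c[1]**2/4)
E
python3 - <<'E'
from h import *
np.set_printoptions(precision=4,suppress=True)
for n in("top","side"):
    d=np.load(n+"0_d.npy"); X=cloud(n,d); im=np.load(n+"0.npy")
    pts={"top":dict(dish=(321,181,.042),mid=(235,171,.068),tall=(247,231,.092),tube=(317,128,.11),jar=(190,212,.08)),
         "side":dict(dish=(297,211,.042),mid=(219,238,.068),tall=(273,263,.092),tube=(262,171,.11),jar=(200,290,.08))}[n]
    # bench
    print(n,"bench z",[X[v,u] for u,v in ((270,280),(360,260))])
    for k,(u,v,h) in pts.items():
        w=25; sub=X[v-w:v+w,u-w:u+w].reshape(-1,3)
        m=np.abs(sub[:,2]-h)<.006
        c0=plane(n,[(u,v)],h)[0]; m&=np.hypot(sub[:,0]-c0[0],sub[:,1]-c0[1])<.07
        q=sub[m]
        if len(q)<5: print(k,"few",len(q),np.nanmax(sub[:,2]));continue
        print(k,"N",len(q),"bbox mid",(q.min(0)+q.max(0))/2,"size",q.max(0)-q.min(0),"circ",np.array(circ(q[:,0],q[:,1])),"zmax",np.nanmax(sub[:,2]))
E
```

```text
top bench z [array([ 0.2834,  0.1457, -0.0021]), array([ 0.3431, -0.1512,  0.0013])]
dish N 146 bbox mid [ 0.6085 -0.0323  0.0421] size [0.1068 0.1048 0.0116] circ [ 0.6071 -0.032   0.0517] zmax 0.05363800750980727
mid N 77 bbox mid [0.6436 0.2486 0.0674] size [0.0645 0.0658 0.0107] circ [0.6432 0.248  0.0307] zmax 0.07462817777412148
tall N 53 bbox mid [0.4456 0.2078 0.0915] size [0.0412 0.0424 0.0109] circ [0.4441 0.2067 0.0197] zmax 0.09695818542806546
tube N 63 bbox mid [ 0.7676 -0.0187  0.11  ] size [0.0385 0.0354 0.0119] circ [ 0.7674 -0.019   0.0171] zmax 0.11733464378817818
jar N 181 bbox mid [0.515  0.3962 0.0799] size [0.0515 0.0497 0.0117] circ [0.5143 0.3965 0.0186] zmax 0.08870995495620719
side bench z [array([0.4362, 0.2262, 0.0393]), array([ 0.3363, -0.0379,  0.0023])]
dish N 169 bbox mid [ 0.6057 -0.0291  0.0418] size [0.1102 0.1115 0.0115] circ [ 0.6054 -0.028   0.0515] zmax 0.04918645045105178
mid N 122 bbox mid [0.6423 0.2502 0.0674] size [0.0694 0.0671 0.0108] circ [0.6419 0.2512 0.0308] zmax 0.07458843141141054
tall N 98 bbox mid [0.4432 0.2094 0.0913] size [0.044  0.0428 0.01  ] circ [0.4426 0.2096 0.0199] zmax 0.09624651662623245
tube N 67 bbox mid [ 0.7656 -0.0151  0.1091] size [0.0402 0.0448 0.0102] circ [ 0.7654 -0.0146  0.017 ] zmax 0.11423728576292574
jar N 271 bbox mid [0.5137 0.3986 0.0797] size [0.0541 0.0497 0.011 ] circ [0.5125 0.3994 0.0189] zmax 0.08515737874490338
```

```bash
python3 - <<'E'
from h import *
im=np.load("top0.npy"); c=im[80:260,170:460,::-1]
cv2.imwrite("pics/topc.png",cv2.resize(c,None,fx=2.7,fy=2.7,interpolation=cv2.INTER_CUBIC))
im=np.load("side0.npy"); c=im[120:260,310:450,::-1]
cv2.imwrite("pics/sidec.png",cv2.resize(c,None,fx=4,fy=4,interpolation=cv2.INTER_CUBIC))
E
```

```text
(no output)
```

View pics/topc.png

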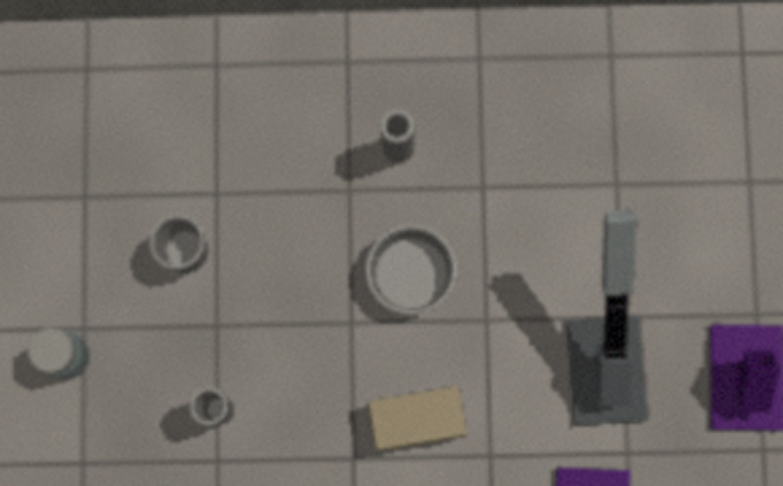

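View pics/sidec.png

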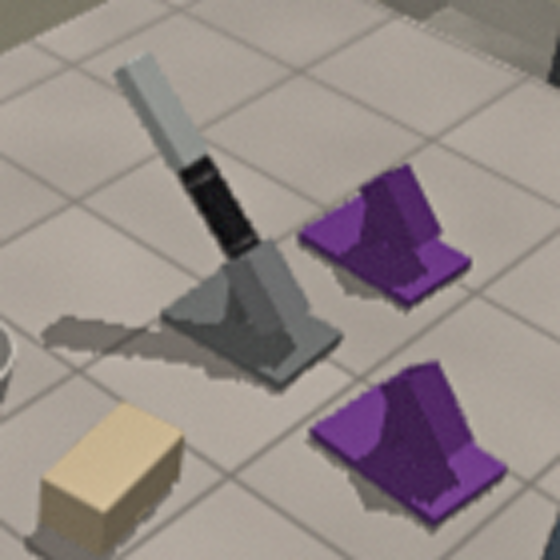

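Crops confirm: the tall crucible is the near-left one, the middle one is far left, and the lamp stands in the grey holder at about (395,200) top, leaning away from the robot. Next I measure the lamp axis.

```bash
python3 - <<'E'
from h import *
np.set_printoptions(precision=4,suppress=True)
for n,(u0,u1,v0,v1) in {"top":(370,425,145,245),"side":(330,400,125,220)}.items():
    d=np.load(n+"0_d.npy"); X=cloud(n,d)[v0:v1,u0:u1]; im=np.load(n+"0.npy")[v0:v1,u0:u1].astype(int)
    z=X[...,2]; mx=im.max(-1)
    head=(z>.135)&(z<.3)&(mx>80)
    hand=(z>.06)&(z<.2)&(mx<45)
    for k,m in(("head",head),("hand",hand)):
        q=X[m]; 
        if len(q)<8: print(n,k,len(q)); continue
        # median of points along principal axis
        c=np.median(q,0); U=np.linalg.svd(q-q.mean(0),full_matrices=False)[2][0]; U*=np.sign(U[2])
        print(n,k,len(q),"c",c,"dir",U,"yaw",np.degrees(np.arctan2(U[1],U[0])),"elev",np.degrees(np.arcsin(U[2])),"z",q[:,2].min(),q[:,2].max())
    # image-space: midline in top view
    if n=="top":
        for k,m in(("head",head),("hand",hand)):
            for r in range(0,m.shape[0],4):
                c=np.where(m[r])[0]
                if len(c)>4: print(k,v0+r,u0+c.min(),u0+c.max(),np.nanmedian(X[r,c],0))
    # plate points
    pl=(abs(z-.012)<.004)&(abs(im[...,0]-im[...,2])<25)&(mx<110)
    if n=="top":
        ys,xs=np.where(pl); cs=np.c_[xs+u0,ys+v0].astype(np.float32); print("plate",len(cs))
E
```

```text
top head 361 c [ 0.5995 -0.2628  0.1804] dir [0.7606 0.0195 0.6489] yaw 1.4689450591364868 elev 40.45679175339337 z 0.14062985830616268 0.21492834734546332
top hand 179 c [ 0.5223 -0.265   0.1131] dir [0.7088 0.017  0.7052] yaw 1.3774127768828273 elev 44.84536684353494 z 0.06372597478434228 0.14763795139574856
head 161 394 405 [ 0.6298 -0.261   0.2099]
head 165 394 405 [ 0.6203 -0.2629  0.1974]
head 169 395 405 [ 0.6098 -0.2642  0.1895]
head 173 393 405 [ 0.5993 -0.2624  0.1803]
head 177 393 404 [ 0.5888 -0.2619  0.1703]
head 181 393 404 [ 0.5782 -0.2627  0.1605]
head 185 393 404 [ 0.5672 -0.2636  0.1534]
hand 193 395 401 [ 0.5447 -0.2635  0.1378]
hand 197 394 401 [ 0.5339 -0.2634  0.1253]
hand 201 394 401 [ 0.5227 -0.2647  0.1148]
hand 205 394 401 [ 0.5115 -0.2656  0.1021]
hand 209 393 401 [ 0.4996 -0.2651  0.0941]
plate 504
side head 329 c [ 0.5963 -0.2531  0.1763] dir [0.7421 0.0411 0.6691] yaw 3.1681367841882264 elev 41.99394549315499 z 0.1375903998179936 0.21220445239712185
side hand 177 c [ 0.5266 -0.2562  0.1143] dir [0.7356 0.0389 0.6763] yaw 3.024601205300534 elev 42.551584418240296 z 0.08329067315519903 0.14831197803208673
```

```bash
python3 - <<'E'
from h import *
for n,(u0,u1,v0,v1) in {"top":(365,425,150,245)}.items():
    im=np.load(n+"0.npy")[v0:v1,u0:u1,::-1]
    cv2.imwrite("pics/lamptop.png",cv2.resize(im,None,fx=6,fy=6,interpolation=cv2.INTER_NEAREST))
E
```

```text
(no output)
```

View pics/lamptop.png

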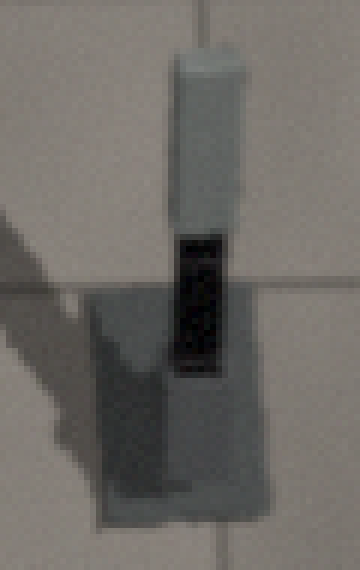

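Emit:
jog_arm --commands '[{"dp":[25,30,15],"twist":[0,0,-0.045]},{"dp":[30,38,15],"twist":[0,0,-0.045]},{"dp":[30,38,15],"twist":[0,0,-0.045]},{"dp":[30,38,15],"twist":[0,0,-0.045]},{"dp":[30,38,15],"twist":[0,0,-0.045]}]' --claw 0

```text
time_s: 0.6
tcp_pos: [0.2954, -0.4761, 0.3197]
ee_rot: [-3.141, 0.002, 0.0]
ft_force: [1.2, -0.4, 0.3]
opening: 1.003
```

Emit:
jog_arm --commands '[{"dp":[25,40,0]},{"dp":[25,40,0]},{"dp":[20,42,0]},{"dp":[20,42,0]},{"dp":[15,45,0]}]'

```text
$.commands[0]: bad value
```

Emit:
jog_arm --commands '[{"dp":[15,45,0]},{"dp":[15,45,0]},{"dp":[15,45,0]},{"dp":[15,45,0]},{"dp":[15,45,0]}]'

```text
$.commands[0]: bad value
```

Emit:
jog_arm --commands '[{"dp":[25,40,0],"twist":[0,0,0]},{"dp":[25,40,0],"twist":[0,0,0]},{"dp":[20,42,0],"twist":[0,0,0]},{"dp":[20,42,0],"twist":[0,0,0]},{"dp":[15,45,0],"twist":[0,0,0]}]'

```text
time_s: 1.1
tcp_pos: [0.4003, -0.2671, 0.3193]
ee_rot: [-3.141, -0.002, 0.0]
ft_force: [-0.0, -1.0, 0.3]
opening: 1.003
```

Emit:
jog_arm --commands '[{"dp":[15,45,0],"twist":[0,0,0]},{"dp":[15,45,0],"twist":[0,0,0]},{"dp":[15,45,0],"twist":[0,0,0]},{"dp":[15,45,0],"twist":[0,0,0]},{"dp":[20,45,0],"twist":[0,0,0]}]'

```text
time_s: 1.6
tcp_pos: [0.4792, -0.0422, 0.3195]
ee_rot: [3.141, 0.001, -0.0]
ft_force: [1.1, -0.5, 0.5]
opening: 0.999
```

Emit:
jog_arm --commands '[{"dp":[25,42,0],"twist":[0,0,0]},{"dp":[25,42,0],"twist":[0,0,0]},{"dp":[25,42,-10],"twist":[0,0,0]},{"dp":[25,42,-10],"twist":[0,0,0]},{"dp":[20,40,-20],"twist":[0,0,0]}]'

```text
time_s: 2.1
tcp_pos: [0.601, 0.1662, 0.2797]
ee_rot: [-3.141, -0.001, -0.003]
ft_force: [1.4, -0.6, -0.2]
opening: 1.0
```

Emit:
jog_arm --commands '[{"dp":[20,40,-30],"twist":[0,0,0]},{"dp":[22,43,-10],"twist":[0,0,0]},{"dp":[0,0,-40],"twist":[0,0,0]},{"dp":[0,0,-40],"twist":[0,0,0]},{"dp":[0,0,-30],"twist":[0,0,0]}]'

```text
time_s: 2.6
tcp_pos: [0.6389, 0.2441, 0.1284]
ee_rot: [3.14, 0.003, -0.004]
ft_force: [0.8, -0.8, -0.9]
opening: 1.003
```

```bash
python3 - <<'E'
from h import *
out=[]
for n in("side","top"):
    im,d=env.capture(n); p=env.get_state()["tcp_pos"]
    u,v=proj(n,[p])[0].astype(int); print(n,u,v,p)
    u=np.clip(u,50,590); v=np.clip(v,50,350)
    out.append(cv2.resize(im[v-50:v+50,u-50:u+50,::-1],None,fx=4,fy=4,interpolation=cv2.INTER_CUBIC))
cv2.imwrite("pics/a1.png",np.hstack(out))
E
```

```text
side 218 223 [0.63686164 0.24288951 0.12373287]
top 233 167 [0.63729642 0.24295565 0.12660214]
```

View pics/a1.png

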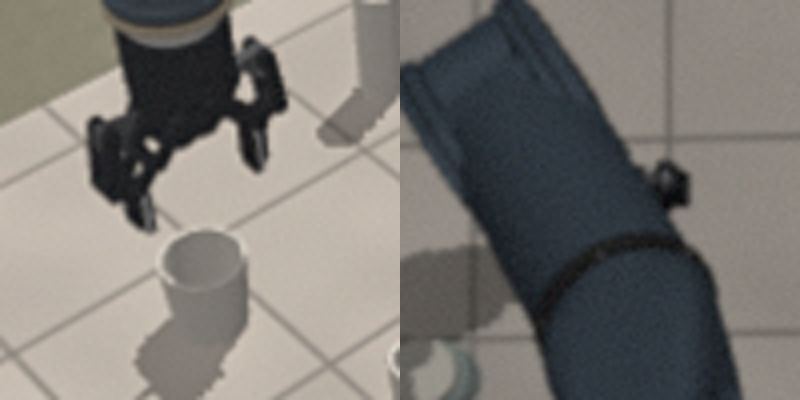

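The side picture shows the open fingers above the middle crucible, with tips near (145,225) and (262,165) in the crop and the rim centred near (205,255). The measured TCP is about 6 mm short, so I correct it.

Emit:
jog_arm --commands '[{"dp":[5,6,-20],"twist":[0,0,0]},{"dp":[0,0,0],"twist":[0,0,0]},{"dp":[0,0,0],"twist":[0,0,0]}]'

```text
time_s: 3.0
tcp_pos: [0.6454, 0.2503, 0.113]
ee_rot: [-3.141, -0.001, -0.001]
ft_force: [0.7, -0.2, 0.8]
opening: 1.003
```

```bash
cat > tcp.py <<'E'
from h import *
def mean(k=4):
    a=[];r=[];f=[]
    for i in range(k):
        s=env.get_state(); a.append(s["tcp_pos"]); r.append(s["ee_rot"]*np.sign(s["ee_rot"][0])); f.append(s["ft_force"]); env.capture("side")
    print("tcp",np.mean(a,0).round(4),"sd",np.std(a,0).round(4),"rot",np.mean(r,0).round(4),"f",np.mean(f,0).round(2),"op",round(s["opening"],3),"t",s["time_s"])
E
python3 -c "
import tcp;tcp.mean()"
```

```text
tcp [0.6456 0.2502 0.1133] sd [0.0001 0.0001 0.0002] rot [3.141e+00 9.000e-04 2.300e-03] f [0.07 0.11 0.17] op 1.001 t 3.15
```

Emit:
jog_arm --commands '[{"dp":[-2.5,-1,-18],"twist":[0,0,0]},{"dp":[0,0,-18],"twist":[0,0,0]},{"dp":[0,0,-17],"twist":[0,0,0]},{"dp":[0,0,0],"twist":[0,0,0]},{"dp":[0,0,0],"twist":[0,0,0]}]'

```text
time_s: 3.7
tcp_pos: [0.6428, 0.2492, 0.0594]
ee_rot: [-3.141, -0.001, -0.001]
ft_force: [0.0, 0.7, 0.9]
opening: 1.001
```

```bash
python3 - <<'E'
from h import *
im,d=env.capture("side"); s=env.get_state(); print(s["tcp_pos"],s["ft_force"])
cv2.imwrite("pics/a2.png",cv2.resize(im[180:280,170:270,::-1],None,fx=6,fy=6,interpolation=cv2.INTER_CUBIC))
E
```

```text
[0.6431555  0.24941344 0.0598816 ] [ 0.47521224 -0.13411056  0.83551938]
```

View pics/a2.png

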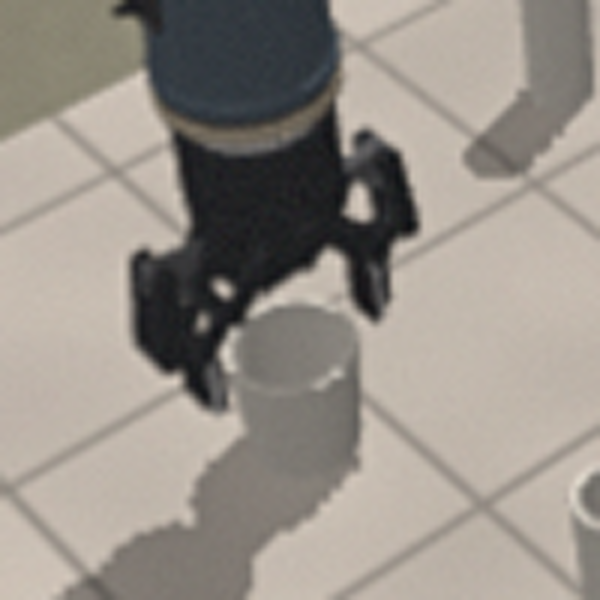

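The fingers straddle the rim: the tips are at (210,405) and (372,315) and the rim centre is at (295,348) in the crop. I close the gripper.

Emit:
jog_arm --commands '[{"dp":[0,0,0],"twist":[0,0,0]},{"dp":[0,0,0],"twist":[0,0,0]},{"dp":[0,0,0],"twist":[0,0,0]},{"dp":[0,0,0],"twist":[0,0,0]},{"dp":[0,0,0],"twist":[0,0,0]}]' --claw 1

```text
time_s: 4.25
tcp_pos: [0.6435, 0.2495, 0.0608]
ee_rot: [-3.141, -0.001, -0.004]
ft_force: [-1.6, -2.1, 10.2]
opening: 0.744
```

Emit:
jog_arm --commands '[{"dp":[0,0,5],"twist":[0,0,0]},{"dp":[0,0,10],"twist":[0,0,0]},{"dp":[0,0,20],"twist":[0,0,0]},{"dp":[0,0,20],"twist":[0,0,0]},{"dp":[0,0,0],"twist":[0,0,0]}]'

```text
time_s: 4.75
tcp_pos: [0.6442, 0.2501, 0.1172]
ee_rot: [-3.139, -0.001, -0.007]
ft_force: [-0.2, 0.2, -1.0]
opening: 0.743
```

```bash
python3 - <<'E'
from h import *
import tcp
im,d=env.capture("side"); tcp.mean(2)
cv2.imwrite("pics/a3.png",cv2.resize(im[160:260,170:270,::-1],None,fx=6,fy=6,interpolation=cv2.INTER_CUBIC))
E
```

```text
tcp [0.6431 0.2495 0.1148] sd [0.0004 0.0002 0.0007] rot [3.1408e+00 1.2000e-03 2.9000e-03] f [ 0.54 -0.46 -1.99] op 0.745 t 4.85
```

View pics/a3.png

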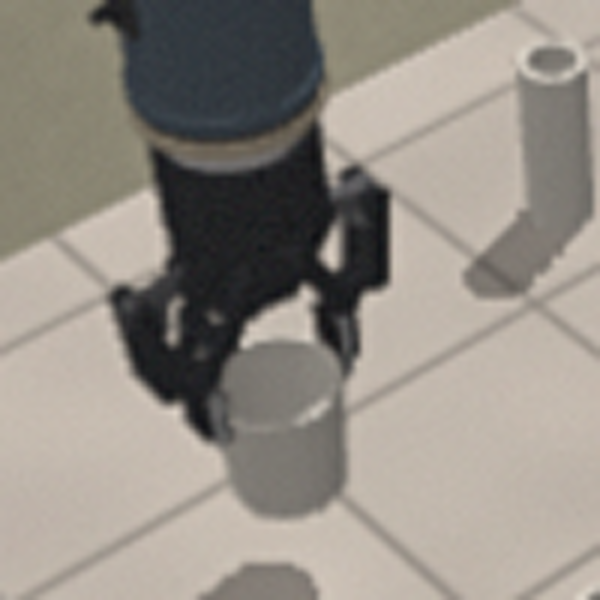

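The crucible hangs upright in the fingers (base about (285,505) in the crop, its shadow separate below). I carry it to the dish.

Emit:
jog_arm --commands '[{"dp":[-2,-10,15],"twist":[0,0,0]},{"dp":[-3,-30,10],"twist":[0,0,0]},{"dp":[-6,-40,0],"twist":[0,0,0]},{"dp":[-6,-45,0],"twist":[0,0,0]},{"dp":[-6,-45,0],"twist":[0,0,0]}]'

```text
time_s: 5.4
tcp_pos: [0.6188, 0.0769, 0.139]
ee_rot: [3.141, 0.001, -0.0]
ft_force: [1.4, -0.0, -0.8]
opening: 0.743
```

Emit:
jog_arm --commands '[{"dp":[-6,-45,0],"twist":[0,0,0]},{"dp":[-5,-35,0],"twist":[0,0,0]},{"dp":[-2,-20,0],"twist":[0,0,0]},{"dp":[0,-9,0],"twist":[0,0,0]},{"dp":[0,0,0],"twist":[0,0,0]}]'

```text
time_s: 5.9
tcp_pos: [0.6064, -0.0314, 0.1388]
ee_rot: [3.141, -0.002, -0.0]
ft_force: [-0.1, 0.9, -1.3]
opening: 0.748
```

```bash
python3 - <<'E'
from h import *
import tcp
tcp.mean(3)
im,d=env.capture("side")
cv2.imwrite("pics/a4.png",cv2.resize(im[130:250,240:360,::-1],None,fx=5,fy=5,interpolation=cv2.INTER_CUBIC))
E
```

```text
tcp [ 0.6066 -0.0297  0.1388] sd [0.0001 0.0013 0.    ] rot [3.1409e+00 5.0000e-04 1.0000e-04] f [ 0.23  0.39 -1.51] op 0.746 t 6.0
```

View pics/a4.png

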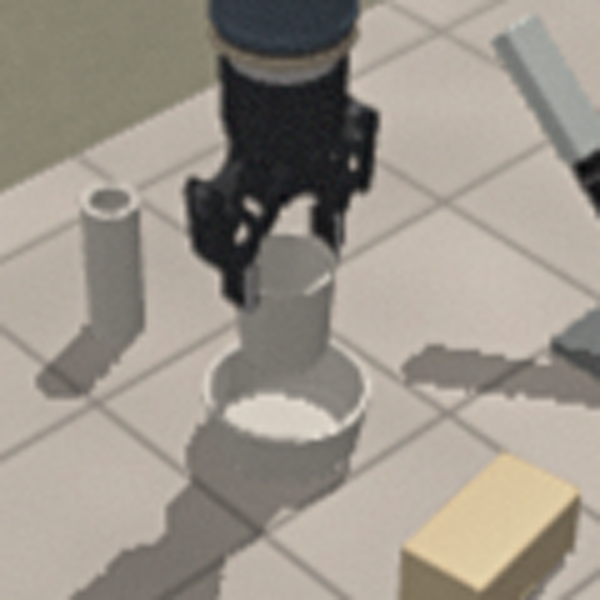

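The crucible (about (287,310)) hangs centred over the dish (rim centre about (287,395)). The TCP has to go down 73 mm, and I slow at the end.

Emit:
jog_arm --commands '[{"dp":[0,0,-20],"twist":[0,0,0]},{"dp":[0,0,-20],"twist":[0,0,0]},{"dp":[0,0,-15],"twist":[0,0,0]},{"dp":[0,0,-12],"twist":[0,0,0]},{"dp":[0,0,0],"twist":[0,0,0]}]'

```text
time_s: 6.6
tcp_pos: [0.6058, -0.0287, 0.0701]
ee_rot: [-3.141, -0.004, 0.004]
ft_force: [-0.9, -0.3, -1.1]
opening: 0.743
```

Emit:
jog_arm --commands '[{"dp":[0,0,-2],"twist":[0,0,0]},{"dp":[0,0,-2],"twist":[0,0,0]},{"dp":[0,0,-1],"twist":[0,0,0]},{"dp":[0,0,0],"twist":[0,0,0]}]'

```text
time_s: 7.0
tcp_pos: [0.6067, -0.0298, 0.067]
ee_rot: [-3.142, -0.001, -0.001]
ft_force: [0.4, -0.4, -1.5]
opening: 0.746
```

Emit:
jog_arm --commands '[{"dp":[0,0,-1],"twist":[0,0,0]},{"dp":[0,0,-1],"twist":[0,0,0]},{"dp":[0,0,0],"twist":[0,0,0]},{"dp":[0,0,0],"twist":[0,0,0]}]'

```text
time_s: 7.4
tcp_pos: [0.6071, -0.0298, 0.0658]
ee_rot: [3.141, 0.001, 0.003]
ft_force: [-2.8, -1.0, 9.6]
opening: 0.745
```

```bash
python3 -c "
import tcp;tcp.mean(3)"
```

```text
tcp [ 0.6071 -0.0299  0.0658] sd [0. 0. 0.] rot [3.1414e+00 9.0000e-04 2.5000e-03] f [-2.21 -0.63  9.38] op 0.748 t 7.5
```

Emit:
jog_arm --commands '[{"dp":[0,0,0],"twist":[0,0,0]},{"dp":[0,0,0],"twist":[0,0,0]},{"dp":[0,0,0],"twist":[0,0,0]},{"dp":[0,0,0],"twist":[0,0,0]},{"dp":[0,0,10],"twist":[0,0,0]}]' --claw 0

```text
time_s: 8.05
tcp_pos: [0.6057, -0.0298, 0.0738]
ee_rot: [-3.142, -0.001, 0.004]
ft_force: [-0.3, -0.8, 0.2]
opening: 0.996
```

Emit:
jog_arm --commands '[{"dp":[0,0,30],"twist":[0,0,0]},{"dp":[0,0,40],"twist":[0,0,0]},{"dp":[-10,20,30],"twist":[0,0,0]},{"dp":[-30,38,0],"twist":[0,0,0]},{"dp":[-30,38,0],"twist":[0,0,0]}]'

```text
time_s: 8.55
tcp_pos: [0.5366, 0.0669, 0.1763]
ee_rot: [-3.141, 0.002, -0.005]
ft_force: [0.5, 1.2, -0.3]
opening: 1.005
```

Emit:
jog_arm --commands '[{"dp":[-30,38,0],"twist":[0,0,0]},{"dp":[-30,38,0],"twist":[0,0,0]},{"dp":[-25,38,0],"twist":[0,0,0]},{"dp":[-8,28,0],"twist":[0,0,0]},{"dp":[0,0,0],"twist":[0,0,0]}]'

```text
time_s: 9.05
tcp_pos: [0.442, 0.2129, 0.1758]
ee_rot: [-3.139, -0.012, -0.002]
ft_force: [0.9, 0.7, 0.6]
opening: 1.001
```

```bash
python3 - <<'E'
from h import *
import tcp
tcp.mean(2)
np.set_printoptions(precision=4,suppress=True)
im,d=env.capture("side"); X=cloud("side",d)
cv2.imwrite("pics/a5.png",cv2.resize(im[130:290,210:370,::-1],None,fx=3.7,fy=3.7,interpolation=cv2.INTER_CUBIC))
imt,dt=env.capture("top"); Xt=cloud("top",dt)
cv2.imwrite("pics/a5t.png",cv2.resize(imt[130:290,210:370,::-1],None,fx=3.7,fy=3.7,interpolation=cv2.INTER_CUBIC))
for n,Y in(("side",X),("top",Xt)):
  for c,h,r in(((.6065,-.03),.042,.07),((.6065,-.03),.073,.045),((.4437,.2083),.092,.035)):
    q=Y.reshape(-1,3); m=(abs(q[:,2]-h)<.005)&(np.hypot(q[:,0]-c[0],q[:,1]-c[1])<r)
    if h<.05: m&=np.hypot(q[:,0]-c[0],q[:,1]-c[1])>.042
    q=q[m]
    if len(q)>5: print(n,h,len(q),np.array(circ(q[:,0],q[:,1])),(q.min(0)+q.max(0))/2,q.max(0)-q.min(0))
E
```

```text
tcp [0.4425 0.2117 0.1756] sd [0.0005 0.0013 0.0001] rot [3.1396e+00 1.0100e-02 1.6000e-03] f [ 0.4  -0.39  0.11] op 1.001 t 9.1
side 0.042 75 [ 0.6055 -0.0282  0.0516] [ 0.5833 -0.029   0.0416] [0.0653 0.1074 0.0084]
side 0.073 65 [ 0.6059 -0.0279  0.0306] [ 0.6053 -0.0322  0.0726] [0.0658 0.0579 0.0091]
side 0.092 84 [0.4428 0.2094 0.0198] [0.4429 0.2098 0.0915] [0.0444 0.0439 0.0088]
top 0.042 134 [ 0.6073 -0.0318  0.0517] [ 0.6085 -0.0323  0.0419] [0.1069 0.105  0.0098]
top 0.073 66 [ 0.6075 -0.0313  0.0305] [ 0.6082 -0.031   0.0728] [0.0627 0.0614 0.0095]
```

View pics/a5.png

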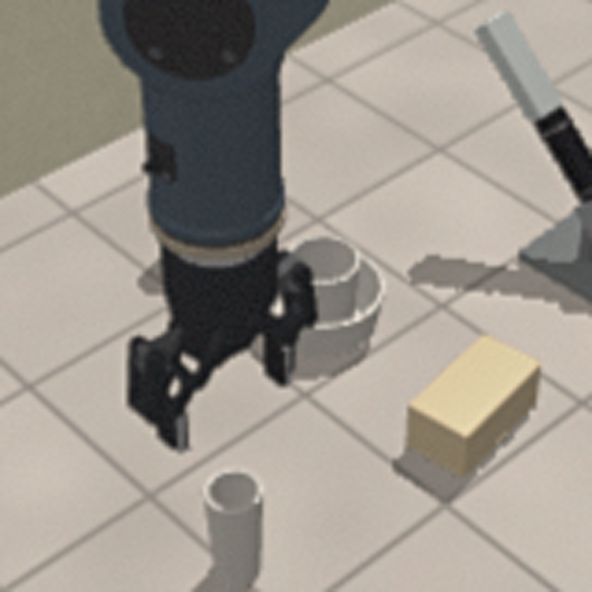

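View pics/a5t.png

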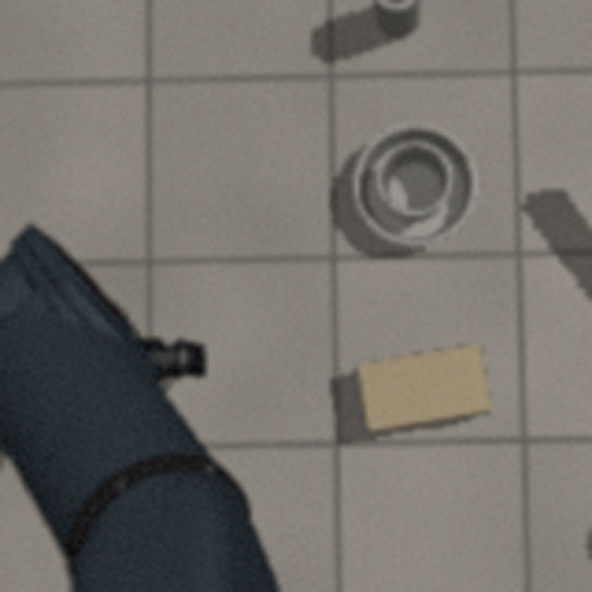

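The middle crucible stands concentric in the dish: (412,185) in the top crop, fit (0.607,-0.030) against the same for the dish. The gripper is above the tall crucible, rim at (234,492) in the side crop.

Emit:
jog_arm --commands '[{"dp":[1,-2.5,-25],"twist":[0,0,0]},{"dp":[0,0,-25],"twist":[0,0,0]},{"dp":[0,0,-15],"twist":[0,0,0]},{"dp":[0,0,0],"twist":[0,0,0]},{"dp":[0,0,0],"twist":[0,0,0]}]'

```text
time_s: 9.75
tcp_pos: [0.445, 0.2049, 0.1099]
ee_rot: [3.141, -0.001, -0.0]
ft_force: [0.8, -1.0, 0.9]
opening: 0.997
```

```bash
python3 - <<'E'
from h import *
import tcp
tcp.mean(3)
im,d=env.capture("side")
cv2.imwrite("pics/a6.png",cv2.resize(im[210:310,220:320,::-1],None,fx=6,fy=6,interpolation=cv2.INTER_CUBIC))
E
```

```text
tcp [0.4452 0.2052 0.1102] sd [0.0001 0.0003 0.0003] rot [ 3.1412e+00 -8.0000e-04  8.0000e-04] f [0.29 0.05 0.45] op 1.005 t 9.85
```

View pics/a6.png

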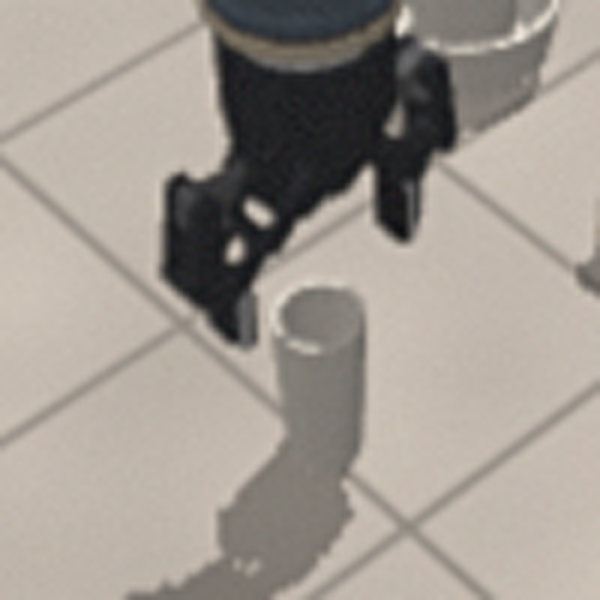

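The tips (240,340) and (405,235) straddle the rim (320,315) in the crop. I need to shift by -1.5, +3 and go down 29 mm.

Emit:
jog_arm --commands '[{"dp":[-1.5,3,0],"twist":[0,0,0]},{"dp":[0,0,-15],"twist":[0,0,0]},{"dp":[0,0,-14],"twist":[0,0,0]},{"dp":[0,0,0],"twist":[0,0,0]},{"dp":[0,0,0],"twist":[0,0,0]}]'

```text
time_s: 10.45
tcp_pos: [0.443, 0.209, 0.0809]
ee_rot: [3.142, 0.002, -0.0]
ft_force: [-0.2, 1.1, 0.3]
opening: 0.999
```

Emit:
jog_arm --commands '[{"dp":[0,0,0],"twist":[0,0,0]},{"dp":[0,0,0],"twist":[0,0,0]},{"dp":[0,0,0],"twist":[0,0,0]},{"dp":[0,0,0],"twist":[0,0,0]},{"dp":[0,0,0],"twist":[0,0,0]}]' --claw 1

```text
time_s: 10.95
tcp_pos: [0.4436, 0.2086, 0.0815]
ee_rot: [-3.141, -0.001, -0.002]
ft_force: [-0.2, -1.6, 9.6]
opening: 0.493
```

Emit:
jog_arm --commands '[{"dp":[0,0,0],"twist":[0,0,0]},{"dp":[0,0,0],"twist":[0,0,0]},{"dp":[0,0,0],"twist":[0,0,0]}]'

```text
time_s: 11.25
tcp_pos: [0.4436, 0.2086, 0.0815]
ee_rot: [-3.141, -0.001, -0.002]
ft_force: [-0.7, -1.5, 9.4]
opening: 0.496
```

```bash
python3 - <<'E'
from h import *
import tcp
tcp.mean(3)
im,d=env.capture("side")
cv2.imwrite("pics/a7.png",cv2.resize(im[210:310,220:320,::-1],None,fx=6,fy=6,interpolation=cv2.INTER_CUBIC))
E
```

```text
tcp [0.4436 0.2086 0.0815] sd [0. 0. 0.] rot [3.1414e+00 5.0000e-04 2.2000e-03] f [-0.13 -1.94  9.25] op 0.495 t 11.35
```

View pics/a7.png

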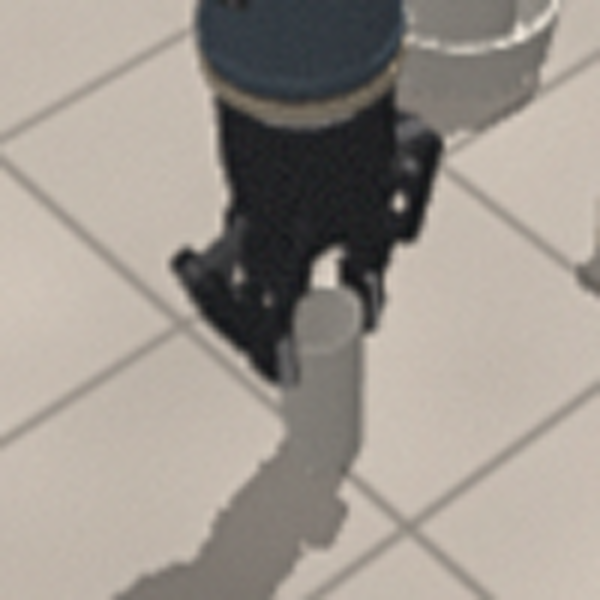

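It is gripped at the rim, and the crucible still looks upright. I lift it and carry it over.

Emit:
jog_arm --commands '[{"dp":[0,0,5],"twist":[0,0,0]},{"dp":[0,0,20],"twist":[0,0,0]},{"dp":[0,0,30],"twist":[0,0,0]},{"dp":[0,0,30],"twist":[0,0,0]},{"dp":[0,0,25],"twist":[0,0,0]}]'

```text
time_s: 11.95
tcp_pos: [0.443, 0.2087, 0.1924]
ee_rot: [-3.141, -0.001, -0.001]
ft_force: [0.1, 0.3, -1.2]
opening: 0.491
```

Emit:
jog_arm --commands '[{"dp":[15,-22,0],"twist":[0,0,0]},{"dp":[25,-37,0],"twist":[0,0,0]},{"dp":[27,-39,0],"twist":[0,0,0]},{"dp":[27,-39,0],"twist":[0,0,0]},{"dp":[27,-39,0],"twist":[0,0,0]}]'

```text
time_s: 12.45
tcp_pos: [0.5647, 0.031, 0.191]
ee_rot: [-3.141, -0.002, -0.0]
ft_force: [1.0, 0.1, -1.5]
opening: 0.488
```

Emit:
jog_arm --commands '[{"dp":[22,-34,0],"twist":[0,0,0]},{"dp":[14,-20,0],"twist":[0,0,0]},{"dp":[6,-8,0],"twist":[0,0,0]},{"dp":[0,0,0],"twist":[0,0,0]},{"dp":[0,0,0],"twist":[0,0,0]}]'

```text
time_s: 12.95
tcp_pos: [0.6053, -0.0276, 0.1906]
ee_rot: [-3.141, -0.004, 0.001]
ft_force: [-0.6, 0.2, -0.0]
opening: 0.491
```

```bash
python3 - <<'E'
from h import *
import tcp
tcp.mean(3)
im,d=env.capture("side")
cv2.imwrite("pics/a8.png",cv2.resize(im[130:250,240:360,::-1],None,fx=5,fy=5,interpolation=cv2.INTER_CUBIC))
E
```

```text
tcp [ 0.6053 -0.0274  0.1907] sd [0.     0.0002 0.0001] rot [ 3.1406e+00  4.6000e-03 -9.0000e-04] f [-0.38  0.27 -0.1 ] op 0.493 t 13.05
```

View pics/a8.png

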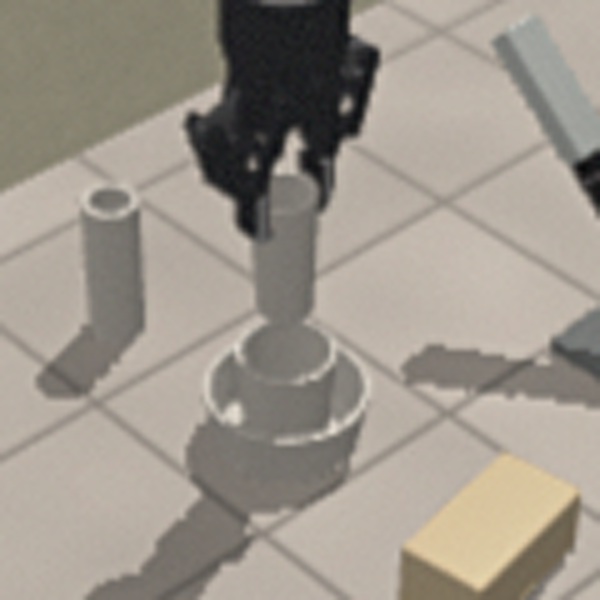

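The tall crucible (base about (285,315)) is over the middle one's mouth (288,350). I trim by +1.5, -2.5 and lower it.

Emit:
jog_arm --commands '[{"dp":[1.5,-2.5,-10],"twist":[0,0,0]},{"dp":[0,0,-15],"twist":[0,0,0]},{"dp":[0,0,-5],"twist":[0,0,0]},{"dp":[0,0,0],"twist":[0,0,0]},{"dp":[0,0,0],"twist":[0,0,0]}]'

```text
time_s: 13.65
tcp_pos: [0.6077, -0.0317, 0.1607]
ee_rot: [-3.142, -0.002, 0.0]
ft_force: [-0.2, 0.4, -0.5]
opening: 0.49
```

Emit:
jog_arm --commands '[{"dp":[0,0,-15],"twist":[0,0,0]},{"dp":[0,0,-20],"twist":[0,0,0]},{"dp":[0,0,-20],"twist":[0,0,0]},{"dp":[0,0,-5],"twist":[0,0,0]},{"dp":[0,0,0],"twist":[0,0,0]}]'

```text
time_s: 14.15
tcp_pos: [0.6075, -0.0318, 0.1005]
ee_rot: [-3.142, -0.001, 0.001]
ft_force: [0.6, -1.0, 0.1]
opening: 0.49
```

Emit:
jog_arm --commands '[{"dp":[-0.5,1.5,-4],"twist":[0,0,0]},{"dp":[0,0,-3],"twist":[0,0,0]},{"dp":[0,0,-1],"twist":[0,0,0]},{"dp":[0,0,-1],"twist":[0,0,0]},{"dp":[0,0,0],"twist":[0,0,0]}]'

```text
time_s: 14.65
tcp_pos: [0.6072, -0.0303, 0.0918]
ee_rot: [-3.142, -0.001, -0.0]
ft_force: [0.7, 0.5, -1.8]
opening: 0.491
```

```bash
python3 -c "
import tcp;tcp.mean(3)"
```

```text
tcp [ 0.6072 -0.0303  0.0918] sd [0. 0. 0.] rot [3.1416e+00 1.2000e-03 3.0000e-04] f [ 0.9   0.11 -1.09] op 0.492 t 14.75
```

Emit:
jog_arm --commands '[{"dp":[0,0,-0.6],"twist":[0,0,0]},{"dp":[0,0,0],"twist":[0,0,0]},{"dp":[0,0,0],"twist":[0,0,0]}]'

```text
time_s: 15.1
tcp_pos: [0.6075, -0.0303, 0.0916]
ee_rot: [3.142, 0.001, 0.002]
ft_force: [-0.9, -0.7, 5.2]
opening: 0.492
```

Emit:
jog_arm --commands '[{"dp":[0,0,0],"twist":[0,0,0]},{"dp":[0,0,0],"twist":[0,0,0]},{"dp":[0,0,0],"twist":[0,0,0]},{"dp":[0,0,0],"twist":[0,0,0]},{"dp":[0,0,10],"twist":[0,0,0]}]' --claw 0

```text
time_s: 15.6
tcp_pos: [0.6062, -0.0303, 0.1002]
ee_rot: [-3.142, -0.001, 0.004]
ft_force: [-0.1, 0.0, -0.2]
opening: 1.0
```

Emit:
jog_arm --commands '[{"dp":[0,0,30],"twist":[0,0,0]},{"dp":[0,0,40],"twist":[0,0,0]},{"dp":[0,0,45],"twist":[0,0,0]},{"dp":[-35,-20,25],"twist":[0,0,0]},{"dp":[-40,-25,0],"twist":[0,0,0]}]'

```text
time_s: 16.1
tcp_pos: [0.534, -0.0743, 0.2452]
ee_rot: [-3.141, -0.005, -0.012]
ft_force: [0.4, -0.8, -1.0]
opening: 0.997
```

Emit:
jog_arm --commands '[{"dp":[-40,-30,0],"twist":[0,0,0]},{"dp":[-30,-40,0],"twist":[0,0,0]},{"dp":[-20,-45,0],"twist":[0,0,0]},{"dp":[0,-48,0],"twist":[0,0,0]},{"dp":[0,-25,0],"twist":[0,0,0]}]'

```text
time_s: 16.6
tcp_pos: [0.4406, -0.2676, 0.2421]
ee_rot: [3.139, -0.006, 0.001]
ft_force: [0.6, -0.1, 0.5]
opening: 0.997
```

```bash
python3 - <<'E'
from h import *
import tcp
tcp.mean(2)
np.set_printoptions(precision=4,suppress=True)
S={}
for n in("side","top"):
    im,d=env.capture(n); Y=cloud(n,d); np.save(n+"1.npy",im); np.save(n+"1_d.npy",d)
    cv2.imwrite(f"pics/b1{n}.png",im[:,:,::-1])
    for c,h,r in(((.6065,-.03),.042,.07),((.6065,-.03),.073,.045),((.6065,-.03),.102,.03)):
        q=Y.reshape(-1,3); m=(abs(q[:,2]-h)<.005)&(np.hypot(q[:,0]-c[0],q[:,1]-c[1])<r)
        if h<.05: m&=np.hypot(q[:,0]-c[0],q[:,1]-c[1])>.042
        q=q[m]
        if len(q)>5: print(n,h,len(q),np.array(circ(q[:,0],q[:,1])),(q.min(0)+q.max(0))/2,q.max(0)-q.min(0))
E
python3 - <<'E'
import cv2
a=cv2.imread("pics/b1side.png");b=cv2.imread("pics/b1top.png")
import numpy as np
c=np.hstack([cv2.resize(a[120:280,240:400],None,fx=2.5,fy=2.5,interpolation=2),cv2.resize(b[130:290,290:450],None,fx=2.5,fy=2.5,interpolation=2)])
cv2.imwrite("pics/b1.png",c)
E
```

```text
tcp [ 0.4406 -0.269   0.242 ] sd [0.     0.0015 0.0001] rot [ 3.1387e+00 -7.7000e-03  1.3000e-03] f [ 0.19 -2.34  0.61] op 1.002 t 16.65
side 0.042 124 [ 0.606  -0.0284  0.0519] [ 0.6067 -0.0293  0.042 ] [0.1099 0.1085 0.0096]
side 0.073 96 [ 0.6055 -0.0264  0.0269] [ 0.6061 -0.0265  0.073 ] [0.0645 0.0637 0.0098]
side 0.102 61 [ 0.6066 -0.0291  0.0196] [ 0.606  -0.0282  0.1016] [0.0443 0.0459 0.0089]
top 0.042 140 [ 0.6073 -0.0318  0.0518] [ 0.6086 -0.0322  0.0419] [0.107  0.1048 0.0098]
top 0.073 86 [ 0.6073 -0.0307  0.0296] [ 0.6082 -0.0309  0.0728] [0.0628 0.0613 0.0091]
top 0.102 40 [ 0.608  -0.0326  0.0195] [ 0.6084 -0.0327  0.1016] [0.0392 0.0381 0.0085]
```

View pics/b1.png

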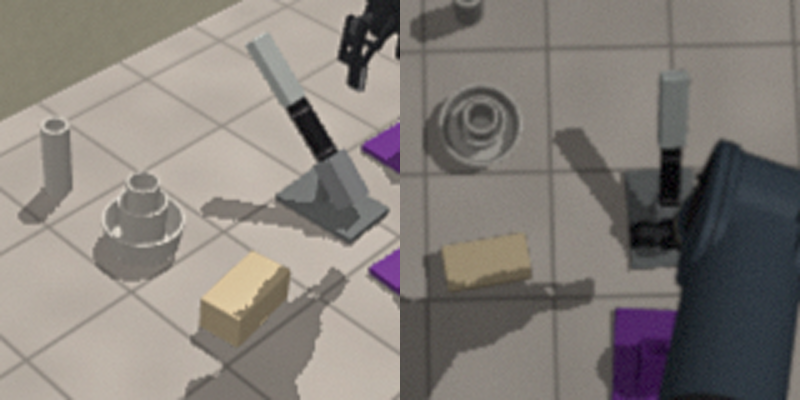

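The nest stands: concentric rings at (480,120) in the top half, and the fitted rim heights are right at 42, 73 and 102 mm. Next I tilt the tool 45° on the robot side of the lamp.

Emit:
jog_arm --commands '[{"dp":[0,3,0],"twist":[0,0,0.035]},{"dp":[0,0,0],"twist":[0.004,-0.131,0]},{"dp":[0,0,0],"twist":[0.004,-0.131,0]},{"dp":[0,0,0],"twist":[0.004,-0.131,0]},{"dp":[0,0,0],"twist":[0.004,-0.131,0]}]'

```text
time_s: 17.3
tcp_pos: [0.443, -0.2565, 0.2411]
ee_rot: [-3.036, -0.066, -0.762]
ft_force: [1.2, 1.2, -0.7]
opening: 0.998
```

Emit:
jog_arm --commands '[{"dp":[0,0,0],"twist":[0.004,-0.131,0]},{"dp":[0,0,0],"twist":[0.004,-0.131,0]},{"dp":[0,0,0],"twist":[0,0,0]},{"dp":[0,0,0],"twist":[0,0,0]}]'

```text
time_s: 17.7
tcp_pos: [0.45, -0.2518, 0.24]
ee_rot: [-2.955, -0.076, -0.95]
ft_force: [-0.1, 0.0, -0.2]
opening: 0.998
```

```bash
cat >> tcp.py <<'E'
def rot():
    from scipy.spatial.transform import Rotation as Ro
    s=env.get_state(); M=Ro.from_rotvec(s["ee_rot"]).as_matrix()
    print("tool axes(cols)\n",M.round(4)); print("q",s["qpos"].round(3)); return M
E
python3 -c "
import tcp;tcp.mean(3);tcp.rot()"
```

```text
tcp [ 0.4505 -0.2517  0.2402] sd [0.0004 0.0001 0.0002] rot [2.9557 0.0773 0.9502] f [-0.18 -0.38  0.14] op 1.006 t 17.8
tool axes(cols)
 [[ 0.8112  0.0596  0.5818]
 [ 0.0379 -0.9981  0.0494]
 [ 0.5836 -0.018  -0.8119]]
q [ 1.33   0.292 -0.797  2.264 -0.794  0.246 -0.175]
```

Tilt stalled at about 36° (joint 6 near its lower limit). I move farther out and lower, then add the rest of the tilt there.

Emit:
jog_arm --commands '[{"dp":[8,-4,-25],"twist":[0,0,0]},{"dp":[8,-4,-25],"twist":[0,0,0]},{"dp":[8,-3,-25],"twist":[0,0,0]},{"dp":[0,0,0],"twist":[0.003,-0.08,0]},{"dp":[0,0,0],"twist":[0.003,-0.08,0]}]'

```text
time_s: 18.35
tcp_pos: [0.4771, -0.2875, 0.209]
ee_rot: [-2.85, -0.124, -1.082]
ft_force: [0.2, -0.9, -1.5]
opening: 1.0
```

```bash
python3 -c "
import tcp;tcp.mean(4);tcp.rot()"
```

```text
tcp [ 0.4743 -0.2921  0.2087] sd [0.0016 0.0028 0.0004] rot [2.8528 0.1096 1.0836] f [-0.09 -0.86 -1.07] op 1.001 t 18.5
tool axes(cols)
 [[ 0.7479  0.0972  0.6567]
 [ 0.035  -0.9936  0.1073]
 [ 0.6629 -0.0572 -0.7465]]
q [ 1.459  0.499 -0.906  2.236 -1.084  0.173  0.261]
```

```bash
cat >> tcp.py <<'E'
def to(pos,yaw,tilt,roll=0):
    from scipy.spatial.transform import Rotation as Ro
    s=env.get_state(); M=Ro.from_rotvec(s["ee_rot"])
    T=Ro.from_euler('ZYX',[yaw,-tilt,np.pi+roll])
    d=(T*M.inv()).as_rotvec(); print("now",s["tcp_pos"].round(4),"dp mm",((np.array(pos)-s["tcp_pos"])*1e3).round(1),"twist",d.round(4), "T",T.as_matrix().round(3).tolist())
E
python3 -c "
import tcp,numpy as np;tcp.to((.475,-.263,.19),.032,np.radians(32))"
```

```text
now [ 0.4739 -0.2912  0.2082] dp mm [  1.1  28.2 -18.2] twist [-0.0679  0.1636 -0.0606] T [[0.848, 0.032, 0.53], [0.027, -0.999, 0.017], [0.53, 0.0, -0.848]]
```

Emit:
jog_arm --commands '[{"dp":[0,14,-9],"twist":[-0.034,0.082,-0.03]},{"dp":[0,14,-9],"twist":[-0.034,0.082,-0.03]},{"dp":[0,0,0],"twist":[0,0,0]},{"dp":[0,0,0],"twist":[0,0,0]}]'

```text
time_s: 18.95
tcp_pos: [0.4753, -0.2685, 0.1931]
ee_rot: [-2.963, -0.081, -0.922]
ft_force: [0.1, 0.2, -0.6]
opening: 0.997
```

```bash
python3 -c "
import tcp,numpy as np;tcp.mean(2);tcp.rot();tcp.to((.49,-.263,.14),.032,np.radians(34))"
```

```text
tcp [ 0.4749 -0.2692  0.1929] sd [0.0004 0.0007 0.0001] rot [2.9626 0.0788 0.9221] f [-0.4  -0.45  0.08] op 1.004 t 19.0
tool axes(cols)
 [[ 0.8224  0.056   0.5662]
 [ 0.0335 -0.9982  0.0501]
 [ 0.5679 -0.0222 -0.8228]]
q [ 1.151  0.397 -0.621  2.253 -1.058  0.176  0.116]
now [ 0.474  -0.2708  0.1925] dp mm [ 16.    7.8 -52.5] twist [-0.0227  0.0098 -0.0239] T [[0.829, 0.032, 0.559], [0.027, -0.999, 0.018], [0.559, 0.0, -0.829]]
```

```bash
cat > kin.py <<'E'
import numpy as np, itertools
from scipy.optimize import least_squares
from scipy.spatial.transform import Rotation as Ro
from station import env
Q=[[1.26118638,0.57653265,0.02479438,1.43792533,-0.01503073,1.12898355,-0.05648829],[1.33,.292,-.797,2.264,-.794,.246,-.175],[1.151,.397,-.621,2.253,-1.058,.176,.116]]
Pp=[[.15107,-.6574,.2444],[.4505,-.2517,.2402],[.4745,-.270,.1927]]
Rr=[Ro.from_rotvec([-3.11993596,-.353877853,.0003453]),Ro.from_rotvec([-2.9557,-.0773,-.9502]),Ro.from_rotvec([-2.9626,-.0788,-.9221])]
def fk(q,p,s):
    phi,h,L1,a,L2,b,c,L3,ph7=p
    R=Ro.from_euler('z',phi+s[0]*q[0]); x=np.array([0,0,h])
    R=R*Ro.from_euler('Y',q[1])*Ro.from_euler('z',s[1]*q[2]); x=x+R.apply([a,0,L1])
    R=R*Ro.from_euler('Y',q[3]); x=x+R.apply([b,0,0]); R=R*Ro.from_euler('z',s[2]*q[4]); x=x+R.apply([0,0,L2])
    R=R*Ro.from_euler('Y',q[5]); x=x+R.apply([c,0,0]); R=R*Ro.from_euler('z',s[3]*q[6]+ph7); x=x+R.apply([0,0,L3])
    return x,R
def res(p,s,Q=Q,Pp=Pp,Rr=Rr):
    o=[]
    for q,x,R in zip(Q,Pp,Rr):
        X,RR=fk(q,p,s); o+=list((X-x)*5)+list((RR*R.inv()).as_rotvec())
    o+=list(.02*np.array([p[3],p[5],p[6]]))
    return np.array(o)
if __name__=="__main__":
    out=[]
    for s in itertools.product((1,-1),repeat=4):
        for phi0 in(0,-2.6,1.57,3.1):
          for p7 in(0,3.1):
            r=least_squares(res,[phi0,.33,.4,0,.4,0,0,.25,p7],args=(s,)); out.append((r.cost,s,r.x))
    out.sort(key=lambda t:t[0])
    for c,s,x in out[:4]: print(c,s,x.round(4))
    x,s=out[0][2],out[0][1]; print(res(x,s).round(3)); np.save("kin.npy",np.r_[x,s])
E
python3 kin.py
```

```text
0.0016136070307042197 (-1, -1, -1, -1) [-0.0653  0.2234  0.5761  0.0221  0.3907 -0.0055  0.0128  0.2873  1.513 ]
0.0016136070307042234 (-1, -1, -1, -1) [-0.0653  0.2234  0.5761  0.0221  0.3907 -0.0055  0.0128  0.2873  1.513 ]
0.0016136070307042243 (-1, -1, -1, -1) [-0.0653  0.2234  0.5761  0.0221  0.3907 -0.0055  0.0128  0.2873  1.513 ]
0.0016136070307042373 (-1, -1, -1, -1) [-0.0653  0.2234  0.5761  0.0221  0.3907 -0.0055  0.0128  0.2873  1.513 ]
[ 0.013  0.003 -0.     0.    -0.    -0.007  0.    -0.002 -0.    -0.035
 -0.003 -0.017 -0.     0.002  0.    -0.032 -0.002 -0.021  0.    -0.
  0.   ]
```

```bash
cat > plan.py <<'E'
from kin import *
k=np.load("kin.npy"); p,s=k[:9],k[9:]
lo=np.array([-2.76,-.34,-1.52,.19,-1.09,.17,-2.82]);hi=np.array([2.76,2.15,1.57,2.46,4.23,1.99,2.82])
def ik(pos,yaw,tilt,q0):
    T=Ro.from_euler('ZYX',[yaw,-tilt,np.pi])
    def f(q):
        X,R=fk(q,p,s); return np.r_[(X-pos)*5,(R*T.inv()).as_rotvec(),1e-3*(q-q0)]
    r=least_squares(f,np.clip(q0,lo+.01,hi-.01),bounds=(lo,hi)); e=np.linalg.norm(r.fun[:6]); return r.x,e
def best(pos,yaw,tilt,n=25,seed=0):
    rng=np.random.default_rng(seed); B=[]
    for i in range(n):
        q0=rng.uniform(np.maximum(lo,[-.5,-.3,-1.5,.5,-1,.2,-2.8]),np.minimum(hi,[2.5,1.5,1.5,2.4,1.2,1.9,2.8]))
        q,e=ik(pos,yaw,tilt,q0)
        if e<.01: B.append((np.min(np.minimum(q-lo,hi-q)),q))
    B.sort(key=lambda t:-t[0]); return B
if __name__=="__main__":
    for tl in(15,25,35,45):
        for nm,P in(("standoff",(.49,-.263,.15)),("grasp",(.536,-.263,.105)),("out",(.59,-.261,.17))):
            B=best(np.array(P),.032,np.radians(tl),60); print(tl,nm,len(B),[(round(m,2),q.round(2).tolist()) for m,q in B[:2]])
E
python3 plan.py
```

```text
15 standoff 49 [(np.float64(0.39), [1.12, 0.59, -0.93, 2.06, 0.71, 0.56, -1.78]), (np.float64(0.38), [0.21, 0.46, 0.42, 2.06, -0.7, 0.55, -0.37])]
15 grasp 49 [(np.float64(0.36), [0.99, 0.69, -0.84, 2.0, 0.83, 0.53, -1.9]), (np.float64(0.32), [0.24, 0.57, 0.33, 2.0, -0.74, 0.49, -0.38])]
15 out 49 [(np.float64(0.56), [0.98, 0.68, -0.93, 1.82, 0.7, 0.73, -1.8]), (np.float64(0.51), [0.92, 0.64, -0.83, 1.82, 0.6, 0.68, -1.71])]
25 standoff 49 [(np.float64(0.16), [0.6, 0.42, -0.02, 2.17, -0.93, 0.33, -0.1]), (np.float64(0.15), [0.61, 0.42, -0.04, 2.17, -0.91, 0.32, -0.11])]
25 grasp 49 [(np.float64(0.06), [0.61, 0.54, -0.11, 2.12, -0.99, 0.23, -0.07]), (np.float64(0.05), [0.62, 0.54, -0.13, 2.12, -0.96, 0.22, -0.1])]
25 out 49 [(np.float64(0.29), [0.33, 0.49, 0.19, 1.94, -0.78, 0.46, -0.38]), (np.float64(0.29), [0.32, 0.49, 0.21, 1.94, -0.8, 0.47, -0.37])]
35 standoff 9 [(np.float64(0.16), [1.43, 0.83, -1.36, 2.3, 1.7, 0.51, -2.65]), (np.float64(0.13), [1.44, 0.86, -1.39, 2.3, 1.69, 0.55, -2.64])]
35 grasp 16 [(np.float64(0.12), [1.33, 1.03, -1.38, 2.25, 1.83, 0.7, -2.7]), (np.float64(0.11), [1.33, 1.05, -1.41, 2.25, 1.82, 0.74, -2.69])]
35 out 47 [(np.float64(0.01), [0.78, 0.5, -0.37, 2.07, -1.07, 0.18, -0.01]), (np.float64(0.0), [0.79, 0.5, -0.38, 2.07, -1.04, 0.17, -0.03])]
45 standoff 8 [(np.float64(0.0), [1.42, 0.77, -1.16, 2.42, 2.61, 0.38, 2.82]), (np.float64(0.0), [1.42, 0.77, -1.16, 2.42, 2.61, 0.38, 2.82])]
45 grasp 14 [(np.float64(0.0), [1.28, 0.88, -1.07, 2.36, 2.64, 0.48, 2.82]), (np.float64(0.0), [1.28, 0.88, -1.07, 2.36, 2.64, 0.48, 2.82])]
45 out 13 [(np.float64(0.01), [1.34, 1.06, -1.51, 2.19, 1.91, 0.72, -2.74]), (np.float64(0.0), [1.34, 1.07, -1.52, 2.19, 1.91, 0.73, -2.74])]
```

```bash
python3 - <<'E'
import tcp,numpy as np
tcp.to((.485,-.263,.17),.032,np.radians(21))
from plan import *
q=env.get_state()["qpos"]; X,R=fk(q,p,s); print("fk err",X-env.get_state()["tcp_pos"])
for tl in (21,):
  for P in((.485,-.263,.17),(.535,-.263,.103),(.60,-.262,.17)):
    print(P,[(round(m,2),q.round(2).tolist()) for m,q in best(np.array(P),.032,np.radians(tl),20)[:1]])
P=(.515,-.03,.21)
for tl in(0,-24): print("final",tl,[(round(m,2),q.round(2).tolist()) for m,q in best(np.array(P),.03,np.radians(tl),30)[:2]])
E
```

```text
now [ 0.474  -0.2708  0.1925] dp mm [ 11.    7.8 -22.5] twist [-0.0326  0.2364 -0.0213] T [[0.933, 0.032, 0.358], [0.03, -0.999, 0.011], [0.358, 0.0, -0.934]]
fk err [0.0005678  0.00122745 0.00039135]
(0.485, -0.263, 0.17) [(np.float64(0.3), [0.38, 0.39, 0.24, 2.11, -0.77, 0.47, -0.28])]
(0.535, -0.263, 0.103) [(np.float64(0.16), [0.45, 0.54, 0.08, 2.07, -0.85, 0.33, -0.24])]
(0.6, -0.262, 0.17) [(np.float64(0.41), [0.99, 0.66, -0.91, 1.87, 0.73, 0.58, -1.81])]
final 0 [(np.float64(0.54), [-0.02, 0.38, 0.02, 1.92, -0.01, 0.85, -1.53]), (np.float64(0.54), [0.01, 0.38, -0.03, 1.92, 0.01, 0.85, -1.56])]
final -24 [(np.float64(0.65), [-0.09, 0.57, 0.1, 1.65, -0.01, 1.34, -1.52]), (np.float64(0.65), [-0.04, 0.57, 0.03, 1.65, 0.02, 1.34, -1.56])]
```

A joint-model fit says 45° sits at the limits. A shallower tilt of about 21° is comfortable and still grips across y, and the remaining lamp-to-tool pitch can be taken up when levelling.

Emit:
jog_arm --commands '[{"dp":[4,3,-8],"twist":[-0.011,0.079,-0.007]},{"dp":[4,3,-7],"twist":[-0.011,0.079,-0.007]},{"dp":[3,2,-7],"twist":[-0.011,0.079,-0.007]},{"dp":[0,0,0],"twist":[0,0,0]},{"dp":[0,0,0],"twist":[0,0,0]}]'

```text
time_s: 19.55
tcp_pos: [0.4825, -0.2642, 0.1744]
ee_rot: [-3.038, -0.06, -0.692]
ft_force: [-1.1, -0.2, 0.1]
opening: 0.999
```

```bash
python3 - <<'E'
import tcp,numpy as np
from h import *
tcp.mean(2); tcp.rot(); tcp.to((.534,-.263,.1035),.032,np.radians(21))
im,d=env.capture("side")
cv2.imwrite("pics/c1.png",cv2.resize(im[120:230,320:430,::-1],None,fx=5,fy=5,interpolation=cv2.INTER_CUBIC))
E
```

```text
tcp [ 0.4822 -0.2645  0.1744] sd [0.0004 0.0003 0.    ] rot [3.0379 0.0588 0.6918] f [-0.08  0.12 -0.14] op 0.999 t 19.6
tool axes(cols)
 [[ 0.9009  0.0399  0.4322]
 [ 0.0287 -0.9991  0.0324]
 [ 0.4331 -0.0168 -0.9012]]
q [ 0.691  0.373 -0.139  2.182 -0.769  0.309 -0.259]
now [ 0.4813 -0.2654  0.1744] dp mm [ 52.7   2.4 -70.9] twist [-0.0197  0.0808 -0.0072] T [[0.933, 0.032, 0.358], [0.03, -0.999, 0.011], [0.358, 0.0, -0.934]]
```

View pics/c1.png

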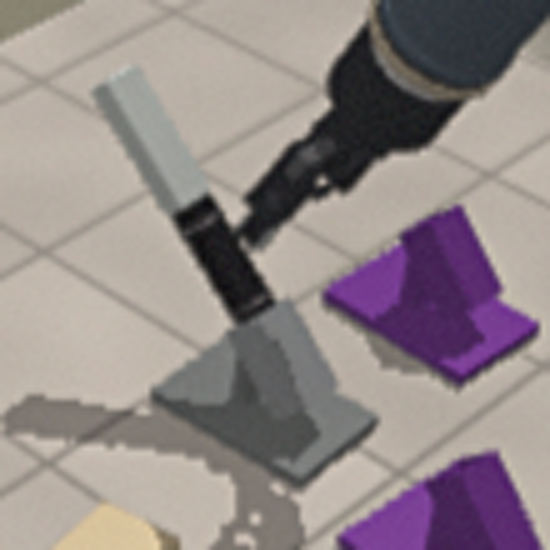

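Fingers (tip about (255,240) in the crop) point at the handle (228,255) from the robot side. I advance so the open jaws straddle it.

Emit:
jog_arm --commands '[{"dp":[14,1,-18],"twist":[-0.005,0.02,-0.002]},{"dp":[14,1,-18],"twist":[-0.005,0.02,-0.002]},{"dp":[14,0,-18],"twist":[-0.005,0.02,-0.002]},{"dp":[0,0,0],"twist":[0,0,0]},{"dp":[0,0,0],"twist":[0,0,0]}]'

```text
time_s: 20.2
tcp_pos: [0.5232, -0.2633, 0.1204]
ee_rot: [-3.072, -0.05, -0.601]
ft_force: [-0.2, -0.1, 0.9]
opening: 0.997
```

```bash
python3 - <<'E'
import tcp,numpy as np
from h import *
tcp.mean(2); tcp.rot(); tcp.to((.534,-.263,.1035),.032,np.radians(22))
im,d=env.capture("side");imt,d=env.capture("top")
cv2.imwrite("pics/c2.png",np.hstack([cv2.resize(a[:,:,::-1],None,fx=5,fy=5,interpolation=cv2.INTER_CUBIC) for a in(im[140:220,325:405],imt[150:230,360:440])]))
E
```

```text
tcp [ 0.5232 -0.2634  0.1206] sd [0.0001 0.0001 0.0003] rot [3.0725 0.0502 0.6013] f [0.02 0.19 1.  ] op 0.996 t 20.25
tool axes(cols)
 [[ 0.9255  0.0332  0.3773]
 [ 0.0295 -0.9994  0.0155]
 [ 0.3776 -0.0032 -0.926 ]]
q [ 0.546  0.496 -0.062  2.126 -0.738  0.247 -0.346]
now [ 0.5232 -0.2636  0.1212] dp mm [ 10.8   0.6 -17.7] twist [-0.0033  0.0032 -0.0012] T [[0.927, 0.032, 0.374], [0.03, -0.999, 0.012], [0.375, 0.0, -0.927]]
```

View pics/c2.png

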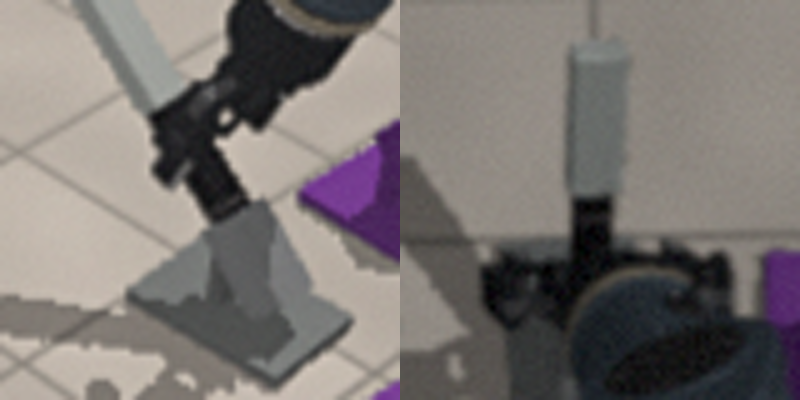

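The side half shows the fingers around the handle (170,150), with the nearer finger in front of it. The top half shows the handle (594) between the finger backs (482 and 735, widened by height). I go on the last 20 mm and close.

Emit:
jog_arm --commands '[{"dp":[5,0,-9],"twist":[0,0,0]},{"dp":[5,0,-8],"twist":[0,0,0]},{"dp":[0,0,0],"twist":[0,0,0]},{"dp":[0,0,0],"twist":[0,0,0]}]'

```text
time_s: 20.8
tcp_pos: [0.5344, -0.2621, 0.1031]
ee_rot: [-3.073, -0.054, -0.6]
ft_force: [0.2, 0.1, -0.6]
opening: 1.001
```

Emit:
jog_arm --commands '[{"dp":[0,0,0],"twist":[0,0,0]},{"dp":[0,0,0],"twist":[0,0,0]},{"dp":[0,0,0],"twist":[0,0,0]},{"dp":[0,0,0],"twist":[0,0,0]},{"dp":[0,0,0],"twist":[0,0,0]}]' --claw 1

```text
time_s: 21.3
tcp_pos: [0.5346, -0.2637, 0.1042]
ee_rot: [-3.075, -0.053, -0.603]
ft_force: [0.1, -3.2, 2.3]
opening: 0.271
```

Emit:
jog_arm --commands '[{"dp":[0,0,0],"twist":[0,0,0]},{"dp":[0,0,0],"twist":[0,0,0]},{"dp":[0,0,0],"twist":[0,0,0]},{"dp":[0,0,0],"twist":[0,0,0]}]'

```text
time_s: 21.7
tcp_pos: [0.5346, -0.2636, 0.1042]
ee_rot: [-3.075, -0.052, -0.603]
ft_force: [-1.5, -4.8, 4.8]
opening: 0.272
```

```bash
python3 - <<'E'
import tcp,numpy as np
from h import *
tcp.mean(2); tcp.rot(); print(env.get_state()["wrist_torque"])
im,d=env.capture("side");imt,d=env.capture("top")
cv2.imwrite("pics/c3.png",np.hstack([cv2.resize(a[:,:,::-1],None,fx=5,fy=5,interpolation=cv2.INTER_CUBIC) for a in(im[140:220,325:405],imt[150:230,360:440])]))
E
```

```text
tcp [ 0.5346 -0.2636  0.1042] sd [0. 0. 0.] rot [3.0747 0.0524 0.6033] f [-1.81 -4.96  4.62] op 0.271 t 21.75
tool axes(cols)
 [[ 0.9253  0.0343  0.3776]
 [ 0.0313 -0.9994  0.0141]
 [ 0.3779 -0.0012 -0.9259]]
q [ 0.551  0.535 -0.087  2.117 -0.767  0.209 -0.322]
[-1.14412606  0.40880165 -0.2824917 ]
```

View pics/c3.png

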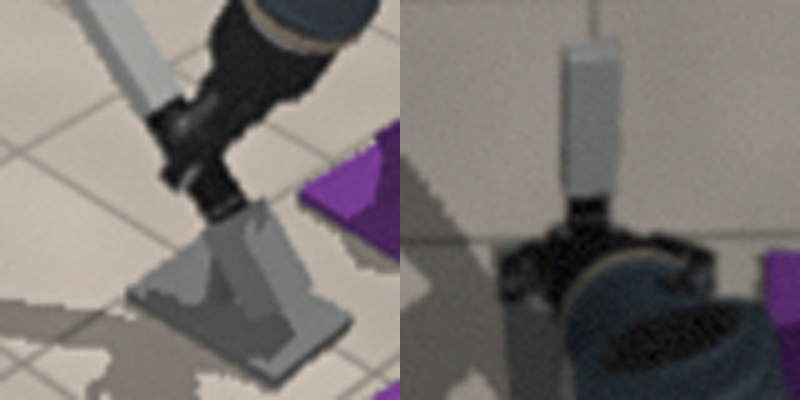

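The handle is held (opening 0.271, about 23 mm). There is a small side load, so I ease 1 mm toward -y while starting to pull along the 45° axis.

Emit:
jog_arm --commands '[{"dp":[2,-0.6,2],"twist":[0,0,0]},{"dp":[4,0,4],"twist":[0,0,0]},{"dp":[5,0,5],"twist":[0,0,0]},{"dp":[0,0,0],"twist":[0,0,0]}]'

```text
time_s: 22.3
tcp_pos: [0.5468, -0.2628, 0.1156]
ee_rot: [-3.073, -0.056, -0.604]
ft_force: [0.9, -2.9, 0.1]
opening: 0.275
```

```bash
python3 - <<'E'
import tcp
tcp.mean(2); print(tcp.env.get_state()["wrist_torque"])
E
```

```text
tcp [ 0.5468 -0.2628  0.1155] sd [0.0001 0.     0.0001] rot [3.0732 0.0558 0.6039] f [ 1.11 -3.21  0.43] op 0.276 t 22.35
[-0.74847131  0.13619445 -0.12572846]
```

Emit:
jog_arm --commands '[{"dp":[8,0,8],"twist":[0,0,0]},{"dp":[8,0,8],"twist":[0,0,0]},{"dp":[8,0,8],"twist":[0,0,0]},{"dp":[0,0,0],"twist":[0,0,0]}]'

```text
time_s: 22.8
tcp_pos: [0.5708, -0.2616, 0.1394]
ee_rot: [-3.072, -0.058, -0.603]
ft_force: [-0.2, 0.5, -2.3]
opening: 0.273
```

Emit:
jog_arm --commands '[{"dp":[9,0.3,9],"twist":[0,0,0]},{"dp":[9,0.3,9],"twist":[0,0,0]},{"dp":[9,0.3,9],"twist":[0,0,0]},{"dp":[9,0.3,9],"twist":[0,0,0]},{"dp":[0,0,0],"twist":[0,0,0]}]'

```text
time_s: 23.3
tcp_pos: [0.6068, -0.261, 0.1755]
ee_rot: [-3.072, -0.056, -0.604]
ft_force: [0.3, -0.0, -1.5]
opening: 0.274
```

```bash
python3 - <<'E'
import tcp,numpy as np
from h import *
tcp.mean(2); tcp.rot()
im,d=env.capture("side");imt,d=env.capture("top")
cv2.imwrite("pics/c4.png",np.hstack([cv2.resize(a[:,:,::-1],None,fx=4,fy=4,interpolation=cv2.INTER_CUBIC) for a in(im[115:215,310:410],imt[130:230,350:450])]))
E
```

```text
tcp [ 0.6063 -0.2611  0.1751] sd [0.0005 0.0001 0.0004] rot [3.0724 0.0562 0.6029] f [-0.22 -0.35 -1.32] op 0.269 t 23.35
tool axes(cols)
 [[ 0.9259  0.0363  0.376 ]
 [ 0.0324 -0.9993  0.0169]
 [ 0.3764 -0.0035 -0.9264]]
q [ 0.301  0.502  0.186  1.91  -0.627  0.469 -0.559]
```

View pics/c4.png

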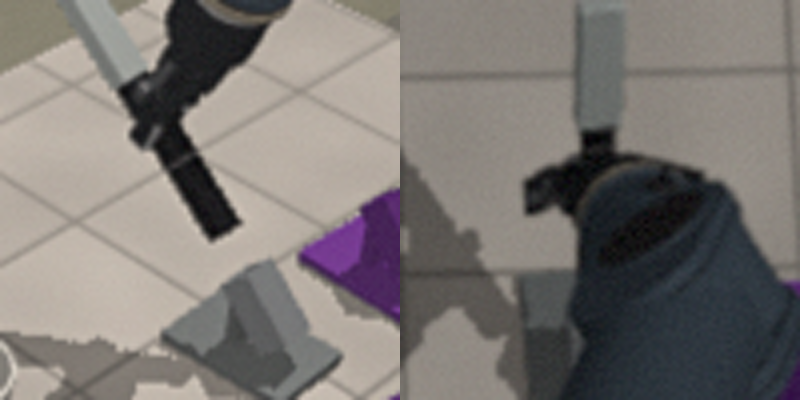

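The lamp is clear of the socket (butt at (225,230), socket mouth at (262,265) in the crop). I raise it and level it.

Emit:
jog_arm --commands '[{"dp":[0,0,25],"twist":[0,0,0]},{"dp":[0,0,30],"twist":[-0.003,0.1,0]},{"dp":[-10,0,30],"twist":[-0.003,0.1,0]},{"dp":[-10,0,10],"twist":[-0.003,0.1,0]},{"dp":[-10,0,0],"twist":[-0.003,0.1,0]}]'

```text
time_s: 24.0
tcp_pos: [0.5754, -0.2624, 0.2721]
ee_rot: [-3.138, -0.053, 0.022]
ft_force: [-0.2, -0.8, -2.6]
opening: 0.272
```

Emit:
jog_arm --commands '[{"dp":[-10,5,0],"twist":[-0.003,0.1,0]},{"dp":[-10,20,0],"twist":[-0.003,0.1,0]},{"dp":[-10,30,0],"twist":[-0.003,0.1,0]},{"dp":[-10,35,0],"twist":[-0.003,0.085,0]},{"dp":[-10,35,0],"twist":[0,0,0]}]'

```text
time_s: 24.5
tcp_pos: [0.5257, -0.1347, 0.2672]
ee_rot: [3.077, 0.054, -0.631]
ft_force: [0.9, 0.3, -1.4]
opening: 0.277
```

Emit:
jog_arm --commands '[{"dp":[-8,35,0],"twist":[0,0,0]},{"dp":[-8,30,0],"twist":[0,0,0]},{"dp":[-3,25,0],"twist":[0,0,0]},{"dp":[0,10,0],"twist":[0,0,0]},{"dp":[0,0,0],"twist":[0,0,0]}]'

```text
time_s: 25.0
tcp_pos: [0.5065, -0.0358, 0.2694]
ee_rot: [3.079, 0.055, -0.623]
ft_force: [-0.9, -1.2, -1.9]
opening: 0.27
```

```bash
python3 - <<'E'
import tcp,numpy as np
from h import *
tcp.mean(3); tcp.rot()
for n in("side","top"):
    im,d=env.capture(n); np.save(n+"2.npy",im); np.save(n+"2_d.npy",d); cv2.imwrite(f"pics/d1{n}.png",im[:,:,::-1])
a=cv2.imread("pics/d1side.png")[90:250,230:390]; b=cv2.imread("pics/d1top.png")[110:270,250:410]
cv2.imwrite("pics/d1.png",np.hstack([cv2.resize(x,None,fx=2.5,fy=2.5,interpolation=2) for x in(a,b)]))
E
```

```text
tcp [ 0.5065 -0.0371  0.2695] sd [0.     0.001  0.0001] rot [ 3.078   0.0516 -0.6222] f [-0.14 -0.6  -1.53] op 0.274 t 25.1
tool axes(cols)
 [[ 0.9211  0.03   -0.3882]
 [ 0.0294 -0.9995 -0.0074]
 [-0.3882 -0.0046 -0.9216]]
q [-0.314  0.575  0.505  1.547 -0.192  1.483 -1.31 ]
```

View pics/d1.png

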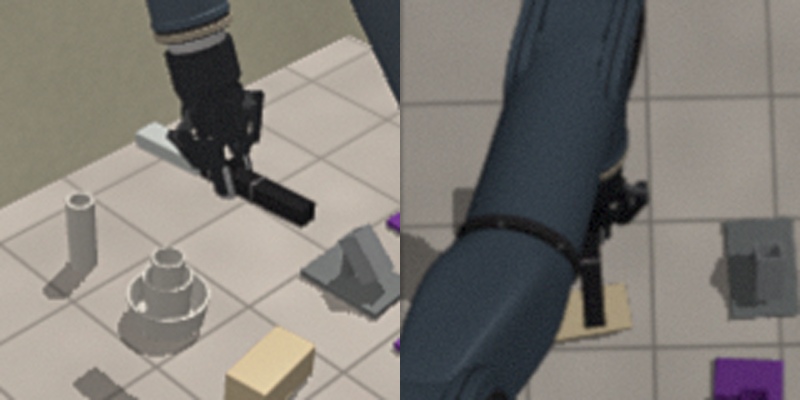

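The lamp is held roughly level over the nest: head at (165,145), handle end at (305,210) in the side half. The head is hidden in the top view. I measure its attitude from the visible parts.

```bash
cat > lm.py <<'E'
from h import *
import sys
np.set_printoptions(precision=4,suppress=True)
def run(tag,c):
    c=np.array(c)
    for n in("side","top"):
        im=np.load(n+tag+".npy").astype(int); d=np.load(n+tag+"_d.npy"); X=cloud(n,d)
        mx=im.max(-1); box=(abs(X[...,1]-c[1])<.04)&(abs(X[...,2]-c[2])<.035)
        hd=box&(X[...,0]>c[0]+.06)&(X[...,0]<c[0]+.2)&(mx>75)
        bt=box&(X[...,0]<c[0]-.035)&(X[...,0]>c[0]-.15)&(mx<60)&(abs(X[...,2]-c[2])<.03)
        for k,m in(("head",hd),("butt",bt)):
            q=X[m]
            if len(q)<8: print(n,k,len(q));continue
            print(n,k,len(q),"min",np.percentile(q,2,axis=0),"max",np.percentile(q,98,axis=0),"med",np.median(q,0))
            # split by faces via binning along x
            for a in np.arange(q[:,0].min(),q[:,0].max(),.015):
                b=q[(q[:,0]>=a)&(q[:,0]<a+.015)]
                if len(b)>5:
                    top=np.percentile(b[:,2],90); print("   x %.3f n%d ztop %.4f zmin %.4f ymax %.4f ymin %.4f"%(b[:,0].mean(),len(b),top,b[:,2].min(),np.percentile(b[:,1],90),b[:,1].min()))
E
python3 -c "
from lm import *
run('2',(.508,-.037,.274))"
python3 - <<'E'
import cv2
a=cv2.imread("pics/d1side.png")[130:190,275:365]
cv2.imwrite("pics/d2.png",cv2.resize(a,None,fx=8,fy=8,interpolation=cv2.INTER_NEAREST))
E
```

```text
side head 186 min [ 0.5699 -0.0427  0.2615] max [ 0.6464 -0.0119  0.2818] med [ 0.6169 -0.017   0.2763]
   x 0.576 n24 ztop 0.2808 zmin 0.2633 ymax -0.0153 ymin -0.0204
   x 0.591 n27 ztop 0.2809 zmin 0.2631 ymax -0.0146 ymin -0.0236
   x 0.607 n34 ztop 0.2812 zmin 0.2606 ymax -0.0143 ymin -0.0297
   x 0.621 n41 ztop 0.2805 zmin 0.2619 ymax -0.0137 ymin -0.0420
   x 0.636 n48 ztop 0.2792 zmin 0.2573 ymax -0.0132 ymin -0.0448
   x 0.646 n12 ztop 0.2785 zmin 0.2619 ymax -0.0138 ymin -0.0460
side butt 265 min [ 0.3992 -0.0498  0.271 ] max [ 0.4697 -0.0259  0.2928] med [ 0.4306 -0.0319  0.2875]
   x 0.404 n68 ztop 0.2921 zmin 0.2725 ymax -0.0300 ymin -0.0524
   x 0.420 n49 ztop 0.2915 zmin 0.2711 ymax -0.0294 ymin -0.0503
   x 0.435 n54 ztop 0.2907 zmin 0.2695 ymax -0.0280 ymin -0.0507
   x 0.450 n48 ztop 0.2899 zmin 0.2699 ymax -0.0266 ymin -0.0499
   x 0.464 n46 ztop 0.2894 zmin 0.2696 ymax -0.0264 ymin -0.0487
top head 0
top butt 192 min [ 0.4031 -0.0518  0.2836] max [ 0.4695 -0.0306  0.2955] med [ 0.4365 -0.0415  0.2894]
   x 0.408 n41 ztop 0.2947 zmin 0.2871 ymax -0.0349 ymin -0.0537
   x 0.424 n40 ztop 0.2931 zmin 0.2851 ymax -0.0352 ymin -0.0517
   x 0.439 n42 ztop 0.2919 zmin 0.2836 ymax -0.0331 ymin -0.0520
   x 0.454 n39 ztop 0.2914 zmin 0.2828 ymax -0.0330 ymin -0.0496
   x 0.466 n30 ztop 0.2919 zmin 0.2833 ymax -0.0307 ymin -0.0498
```

View pics/d2.png

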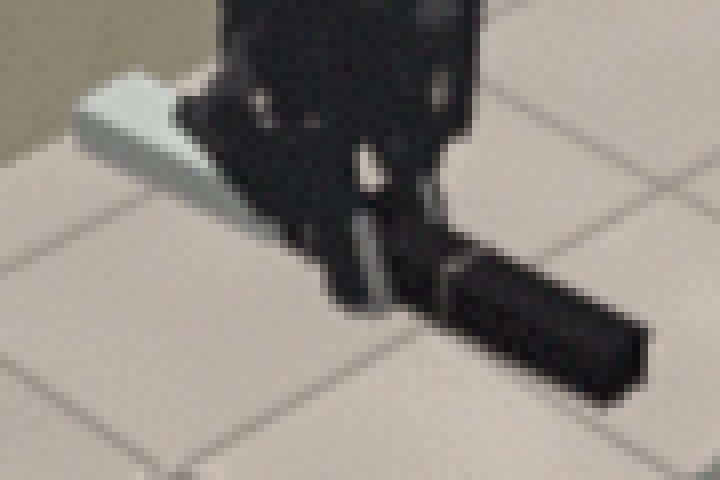

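Emit:
jog_arm --commands '[{"dp":[3,1,-10],"twist":[0.001,-0.02,0]},{"dp":[3,1,-20],"twist":[0.001,-0.02,0]},{"dp":[3,0.5,-15],"twist":[0,0,0]},{"dp":[0,0,-10],"twist":[0,0,0]},{"dp":[0,0,0],"twist":[0,0,0]}]'

```text
time_s: 25.75
tcp_pos: [0.5149, -0.0345, 0.2134]
ee_rot: [-3.09, -0.051, 0.565]
ft_force: [0.1, -0.0, -1.6]
opening: 0.271
```

```bash
cat > lm2.py <<'E'
import tcp,numpy as np
from h import *
from lm import run
def go(tag):
    tcp.mean(3); M=tcp.rot(); p=env.get_state()["tcp_pos"]
    acc={}
    for i in range(3):
        for n in("side","top"):
            im,d=env.capture(n); acc.setdefault(n,[]).append((im.astype(float),d))
    for n in acc:
        ds=np.array([d for _,d in acc[n]]); ds[ds==0]=np.nan
        d=np.nan_to_num(np.nanmedian(ds,0)); im=np.mean([i for i,_ in acc[n]],0)
        np.save(n+tag+".npy",im); np.save(n+tag+"_d.npy",d.astype(np.float32)); cv2.imwrite(f"pics/{n}{tag}.png",im[:,:,::-1].astype(np.uint8))
    c=p-np.array([0,0,0])+[0.002,0,.005]; run(tag,c)
    X=cloud("side",np.load("side"+tag+"_d.npy")); im=np.load("side"+tag+".npy")
    # head top face: fit plane by RANSAC-free: brightness split
    m=(abs(X[...,1]-c[1])<.04)&(abs(X[...,2]-c[2])<.035)&(X[...,0]>c[0]+.06)&(X[...,0]<c[0]+.135)&(im.max(-1)>75)
    b=im.max(-1)[m]; q=X[m]; t=(np.percentile(b,10)+np.percentile(b,90))/2
    for k,s in(("bright(top?)",q[b>t]),("dark(side?)",q[b<=t])):
        A=np.c_[s[:,:2]-s[:,:2].mean(0),np.ones(len(s))]; co=np.linalg.lstsq(A,s[:,2],rcond=None)[0]; print(k,len(s),"mean",s.mean(0),"z slopes",co[:2])
    X=cloud("top",np.load("top"+tag+"_d.npy")); im=np.load("top"+tag+".npy")
    m=(abs(X[...,1]-c[1])<.03)&(abs(X[...,2]-c[2]-.012)<.015)&(X[...,0]<c[0]-.035)&(X[...,0]>c[0]-.15)&(im.max(-1)<60)
    s=cv2.erode(m.astype(np.uint8),np.ones((3,3)))>0; s=X[s]
    print("butt top",len(s),s.mean(0),"slope z(x)",np.polyfit(s[:,0],s[:,2],1)[0],"y(x)",np.polyfit(s[:,0],s[:,1],1)[0])
E
python3 -c "
import lm2;lm2.go('3')"
```

```text
tcp [ 0.5152 -0.0346  0.2141] sd [0.0003 0.0001 0.0006] rot [ 3.09    0.0508 -0.5633] f [ 0.27  0.19 -1.55] op 0.269 t 25.85
tool axes(cols)
 [[ 0.9359  0.0319 -0.3509]
 [ 0.032  -0.9995 -0.0055]
 [-0.3509 -0.0061 -0.9364]]
q [-0.311  0.614  0.488  1.621 -0.223  1.334 -1.297]
side head 182 min [ 0.5827 -0.0404  0.2112] max [ 0.6554 -0.0082  0.2306] med [ 0.6287 -0.0131  0.2274]
   x 0.587 n19 ztop 0.2273 zmin 0.2103 ymax -0.0118 ymin -0.0153
   x 0.600 n19 ztop 0.2294 zmin 0.2117 ymax -0.0106 ymin -0.0158
   x 0.616 n38 ztop 0.2306 zmin 0.2103 ymax -0.0102 ymin -0.0395
   x 0.631 n45 ztop 0.2298 zmin 0.2093 ymax -0.0099 ymin -0.0424
   x 0.645 n49 ztop 0.2299 zmin 0.2112 ymax -0.0092 ymin -0.0433
   x 0.655 n12 ztop 0.2293 zmin 0.2138 ymax -0.0083 ymin -0.0412
side butt 242 min [ 0.4084 -0.046   0.2157] max [ 0.4783 -0.0225  0.2346] med [ 0.4402 -0.0284  0.231 ]
   x 0.413 n65 ztop 0.2335 zmin 0.2158 ymax -0.0267 ymin -0.0495
   x 0.431 n51 ztop 0.2338 zmin 0.2141 ymax -0.0253 ymin -0.0482
   x 0.445 n43 ztop 0.2334 zmin 0.2152 ymax -0.0250 ymin -0.0460
   x 0.460 n49 ztop 0.2339 zmin 0.2146 ymax -0.0239 ymin -0.0457
   x 0.474 n34 ztop 0.2331 zmin 0.2164 ymax -0.0226 ymin -0.0450
top head 0
top butt 176 min [ 0.4116 -0.0491  0.2275] max [ 0.48   -0.0276  0.2358] med [ 0.4457 -0.0385  0.2317]
   x 0.419 n42 ztop 0.2350 zmin 0.2265 ymax -0.0322 ymin -0.0493
   x 0.435 n34 ztop 0.2340 zmin 0.2251 ymax -0.0305 ymin -0.0468
   x 0.449 n35 ztop 0.2340 zmin 0.2287 ymax -0.0300 ymin -0.0471
   x 0.463 n39 ztop 0.2337 zmin 0.2275 ymax -0.0302 ymin -0.0474
   x 0.476 n26 ztop 0.2344 zmin 0.2274 ymax -0.0276 ymin -0.0448
bright(top?) 77 mean [ 0.6317 -0.0242  0.2286] z slopes [ 0.0802 -0.0096]
dark(side?) 92 mean [ 0.616  -0.012   0.2209] z slopes [ 0.0078 -0.3526]
butt top 109 [ 0.4453 -0.0387  0.2319] slope z(x) -0.0030388566374525586 y(x) 0.054933554171352934
```

Emit:
jog_arm --commands '[{"dp":[-0.5,-0.5,-4],"twist":[0,0,0]},{"dp":[-0.5,-0.5,-3],"twist":[0,0,0]},{"dp":[0,0,0],"twist":[0,0,0]},{"dp":[0,0,0],"twist":[0,0,0]}]'

```text
time_s: 26.6
tcp_pos: [0.5144, -0.0353, 0.2076]
ee_rot: [-3.09, -0.051, 0.561]
ft_force: [0.1, -0.0, -1.0]
opening: 0.272
```

```bash
python3 -c "
import lm2;lm2.go('4')
from h import *
Y=cloud('side',np.load('side4_d.npy'))
for c,h,r in(((.6065,-.03),.042,.07),((.6065,-.03),.073,.045),((.6065,-.03),.102,.03)):
    q=Y.reshape(-1,3); m=(abs(q[:,2]-h)<.005)&(np.hypot(q[:,0]-c[0],q[:,1]-c[1])<r); q=q[m]; print(h,len(q),(q.min(0)+q.max(0))/2)
a=cv2.imread('pics/side4.png')[90:250,230:430]
cv2.imwrite('pics/e1.png',cv2.resize(a,None,fx=3.5,fy=3.5,interpolation=2))
"
```

```text
tcp [ 0.5144 -0.0353  0.2077] sd [0.0001 0.     0.0001] rot [ 3.0902  0.0514 -0.5606] f [-0.35  0.48 -1.42] op 0.27 t 26.7
tool axes(cols)
 [[ 0.9358  0.0322 -0.351 ]
 [ 0.0324 -0.9995 -0.0054]
 [-0.351  -0.0063 -0.9364]]
q [-0.309  0.62   0.485  1.633 -0.225  1.317 -1.293]
side head 177 min [ 0.58   -0.0416  0.2048] max [ 0.6532 -0.0093  0.2231] med [ 0.6261 -0.0138  0.2201]
   x 0.584 n15 ztop 0.2202 zmin 0.2064 ymax -0.0123 ymin -0.0146
   x 0.599 n25 ztop 0.2216 zmin 0.2050 ymax -0.0115 ymin -0.0183
   x 0.616 n34 ztop 0.2226 zmin 0.2047 ymax -0.0111 ymin -0.0396
   x 0.629 n45 ztop 0.2222 zmin 0.2024 ymax -0.0104 ymin -0.0444
   x 0.644 n46 ztop 0.2223 zmin 0.2024 ymax -0.0097 ymin -0.0428
   x 0.653 n12 ztop 0.2221 zmin 0.2100 ymax -0.0103 ymin -0.0397
side butt 240 min [ 0.4073 -0.0469  0.2087] max [ 0.4766 -0.0236  0.2269] med [ 0.4386 -0.0295  0.2237]
   x 0.413 n68 ztop 0.2263 zmin 0.2075 ymax -0.0273 ymin -0.0482
   x 0.429 n47 ztop 0.2262 zmin 0.2086 ymax -0.0259 ymin -0.0481
   x 0.444 n45 ztop 0.2262 zmin 0.2088 ymax -0.0258 ymin -0.0459
   x 0.459 n44 ztop 0.2257 zmin 
[... 183 characters left out ...]
ed [ 0.445  -0.0388  0.2242]
   x 0.417 n38 ztop 0.2275 zmin 0.2193 ymax -0.0322 ymin -0.0493
   x 0.432 n34 ztop 0.2272 zmin 0.2203 ymax -0.0325 ymin -0.0496
   x 0.446 n35 ztop 0.2262 zmin 0.2168 ymax -0.0299 ymin -0.0471
   x 0.461 n37 ztop 0.2273 zmin 0.2191 ymax -0.0302 ymin -0.0474
   x 0.474 n28 ztop 0.2262 zmin 0.2204 ymax -0.0305 ymin -0.0477
bright(top?) 76 mean [ 0.631  -0.026   0.2212] z slopes [-0.009 -0.018]
dark(side?) 89 mean [ 0.6139 -0.0119  0.2134] z slopes [ 0.0002 -0.2111]
butt top 108 [ 0.4447 -0.0394  0.2242] slope z(x) 0.007879926674682444 y(x) 0.04931489393212035
0.042 166 [ 0.6061 -0.0296  0.0419]
0.073 92 [ 0.6065 -0.0274  0.0729]
0.102 62 [ 0.6064 -0.0287  0.1012]
```

View pics/e1.png

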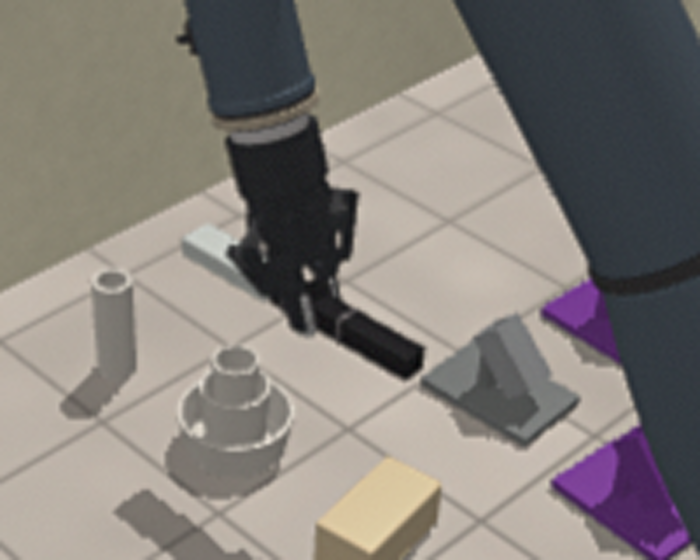

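The lamp is level, its window is about 1.5 mm from target, and the nest and bystanders are in place (nest at (235,400), brick (380,505), tube (112,325)). I hand it in.

```bash
python3 -c "
from station import env
print(env.finish_job()); s=env.get_state(); print(s['time_s'],s['tcp_pos'],s['opening'])"
```

```text
the job is handed in; nothing more can be done
None
the job is handed in; nothing more can be done
```

The job is handed in at about 27 s of the 70 s allowed: all three crucibles are nested, and the lamp is held level over the tall one. The hand-in gave no verdict, so what follows is from my own last checks.

- **Nest:** I put the middle crucible in the dish, then the tall one in the middle. The fitted rims read 42, 73 and 101–102 mm and are concentric to within about 2 mm.
- **Lamp grip:** The arm could not reach the full 45° tool tilt at the lamp because joint 6 hit its limit. I gripped the handle across y at about 22° tilt and took up the difference when levelling.
- **Lamp position:** It came out of the socket with low forces. The measured window is at about (0.607, -0.030, 0.2005–0.201) m, about 99 mm above the tall crucible's rim and within about 2 mm of its centre. The lamp is level to about 0.3°.
- **Bystanders:** I did not touch the brick or the tube, and both look unmoved in the last picture. I did not touch the jar either, but it was outside that crop, so I did not recheck it.
- **Limits of the checks:** The arm hid the lamp's head from the top camera, so its final position rests on the side view and on the handle seen from the top. The two cameras disagreed by 2–3 mm in y, so I used their average.

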